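# Shut the rack's keeper bar and hold the opened padlock in its staple

## Robot

A 7-joint arm with a two-finger parallel gripper is mounted at the origin on a cart in front of the work surface, level with it; the furniture and walls round the work are solid. World frame = base frame: x ahead of the robot, y to its left, z up, the work surface at z = 0. Lengths are in m, angles in rad, forces in N, time in s.
With the tool pointing down it reaches from about 0.4 to 0.875 m from the base axis. Payload 19.3 kg.
Tool frame: the origin (TCP) lies on the centre line of the jaws, within the pads' length; the fingertips stand 11 mm ahead of it and the grasp point (between the pads) lies 8 mm behind it; y points along the fingers, x is the direction in which the jaws open and shut, and the axes are right-handed (so a half turn about y gives the same grasp; the last joint's range is limited). The gripper opens to 85 mm and grips with 20 to 120 N. Pads are 22 mm wide; open, the fingers measure 114 mm over their backs; the gripper's body (76 mm by 85 mm) begins 54 mm behind the grasp point. The pads swing forward as they close: fully open they stand 13 mm farther back than shut.
Start: joints at [-1.221, 0.521, -0.036, 1.599, 0.021, 1.021, -0.113], TCP at [0.255, 0.571, 0.242] pointing down, gripper open.
Joint ranges: [-2.91, 2.91], [-0.3, 2.13], [-1.5, 1.42], [0.17, 2.43], [-1.26, 4.41], [0.16, 1.93], [-2.52, 2.52]. Speed limits (rad/s): [1.89, 1.89, 2.39, 2.39, 3.01, 3.01, 3.01].

## Interface

Orientations are given as [roll, pitch, yaw] about the fixed x, y, z axes, in that order (R = Rz(yaw) Ry(pitch) Rx(roll)).
In Python, from workcell import monitor, cams, bot gives the robot as it stands.
- The arm moves only by the tool send_rows, never from a script. Its argument "series" is text: rows parted by semicolons, each of 7 numbers parted by spaces: the turn, a rotation vector about the tool's x, y, z in rad, then the shift along the tool's x, y, z in mm, then the opening, from 0 (shut) to 1 (fully open). In form: ax ay az tx ty tz claw; .... A call has 1 to 20 rows; each row is the pose to reach, as a shift and turn from the pose commanded when the call began, along the tool's axes at that moment; what a row does not reach only later rows make up. A row lasts 1/12 s, in which the tool goes at most 41.7 mm and 7.16 degrees, less where a joint would pass 70% of its speed; a pose out of reach is approached as far as the arm can. A call with a gripper value outside its range is refused whole. The fingers move at their own pace and stop on an object; "force" is the grip in N (left out, the last holds). Time passes only in rows, so rows that repeat a pose let the fingers close. It gives the time, the measured TCP pose, the force and the opening at its end, in the units of the state.
- monitor.observe(): the state, without advancing time (a new reading comes with each control period).
- cams.grab_frame(name): name is "scene" or "side" or "wrist"; returns the picture (480x640x3 uint8, red, green, blue); there is no depth.
- cams.get_calibration(name): a dict with "mtx" (3x3 intrinsics, pixels), "k1" (the pictures are not rectified: a ray, as slopes to the right and down, at radius r is drawn at 1 + k1 r^2 times it, then the intrinsics apply), "origin" and "attitude" of the camera in the world. Camera axes: x right, y down, z forward; pixel columns grow to the right and rows downward; lengths in m; the calibration is good to about 2 mm. A picture is of the moment at which its call begins: read the wrist's pose just before it. get_calibration takes no time and is no camera call; for the wrist camera it gives the pose at the moment of the call.
- bot.job_done(): hands the job in, once; it reports no verdict.
The state is a dict: "clock": time; "qpos": joint angles; "qd": joint speeds; "joint_efforts": joint torques, N m; "position": TCP position; "tool_rot": TCP orientation; "force": force on the tool from outside, world axes, zero at the start; "moment": the same for the moment, N m; "grip_width": finger opening in m.
Only numpy, scipy, OpenCV 4.12 (cv2) and the standard library are available. Lean on these libraries where they do the work, as an engineer would, in place of code of your own. Each camera call takes 0.05 s, during which the arm holds its last target.

## Task

Make the sample rack ready for the second person, who will snap its lock: swing the keeper bar down over the pots until it clicks shut over the staple, then turn the pointer of the dial padlock in its cradle to the raised index mark, feeling the clicks until the shackle springs out, and pull the shackle fully out. Lift the open lock from the cradle, put the shackle's free end through the staple from behind, with the lock's body in front of the rack and its dial up, and finish while holding it there in the gripper, not resting on the rack. Do not tip the pots, nor tip or shove the beakers and weighing boats.

Things in the scene. Friction and masses are not known exactly. Their poses are not given: they have to be found in the camera images.
- sample_rack: Fixed grey base 94 (x) x 300 (y) x 14 mm with three pots in a row along y (tops at 74 mm), hinge post at the +y (left) end, staple post at the -y (right) end. Origin: centre of the underside; x away from the robot, y left; turned up to 0.15 rad either way. Bar hinge at y = +108, z = 79.5 mm; staple at y = -98 mm. Shut bar's top at z = 82 mm; nothing but the staple (top 117 mm) is higher.
- keeper_bar (a joint): Steel bar 24 mm wide (34 at its slot), 5 mm thick; 0 = shut, level over the pot lids; positive = right-hand free end raised (rad), starts 0.5 to 0.95. Hinge friction 0.32 N m keeps it where it is left. Its slot drops over the staple; in the last 0.05 rad a tooth on its down-turned lip must be pressed past a spring ball (4 to 7 N down at the tongue), then it snaps to 0 and stays.
- keeper_bar_hinge (a point): Point on the bar's hinge axis (along the rack's x), mid width and mid thickness of the bar, 79.5 mm above the rack's underside. Axes of the rack.
- bar_tongue (a point): Top face of the flat thumb tongue at the bar's free end, 253 mm from the hinge, 2.5 mm above the bar's mid-plane. The tongue is 20 mm wide, 5 mm thick, 37 mm long, with open space under it: push it down from above or pinch it across its width. Axes turn with the bar (y along the bar to the hinge, z out of its top).
- staple_eye (a point): Middle of the hole of the upright staple, 100 mm above the rack's underside. The staple is an arch of 5 mm round steel in the rack's y-z plane; the hole is 16 mm wide (y) and, with the bar shut, reaches from 18 mm below (bar's top) to 12 mm above this point; the arch's outer top is 17 mm above it. Axes of the rack: x runs through the hole, away from the robot.
- padlock: Loose dial padlock, about 0.34 kg, lying dial up in its cradle. Aluminium body 54 (x) x 60 (y) x 26 (z) mm; grip it across the 60 mm. Origin: centre of the underside; x toward the shackle (away from the robot). Raised white index mark on its face between dial and shackle. Shackle of 8 mm round steel 13 mm above the underside: short free leg at y = +19, long captive leg at y = -19 mm.
- padlock_dial (a joint): Dial about the lock's z (rad): 0 = pointer at the index mark (toward the shackle); positive = pointer turned anticlockwise seen from above. Starts 0.6 to 1.7: turn it clockwise. Clicks every 30 degrees (up to about 0.08 N m); at 0, within about 0.12, the gate lets the shackle spring out, and the dial is then blocked.
- dial_grip (a point): On the dial's axis at mid height of its black grip bar (34 long, 11 wide, 18 mm high), 42 mm above the lock's underside; the bar's foot is 9 mm lower, on a disc 41 mm across, its top 8 mm higher. x along the bar to the pointer end (white line, small nib), y across it.
- padlock_shackle (a joint): Shackle slide along the lock's +x (m): 0 to 0.003 while locked, springs to 0.006 to 0.010 when the dial reaches the gate, then must be pulled to its stop at 0.020. Stays where it is left (1.6 N friction).
- shackle_crown (a point): Centre of the 8 mm bar at the crown (far end) of the U-shaped shackle, 68 mm from the lock's origin along x when locked; axes of the lock. Inside the loop there are 37 mm between crown bar and lock body when locked and 30 mm across: one finger fits in from above; the bench below is free.
- shackle_toe (a point): Tip of the short leg's free end (rounded, 8 mm), pointing to the lock's -x, at y = +19 mm, 13 mm above the lock's underside. Locked, it is 5 mm inside the body; fully open, it stands 15 mm off the body's face (the gap the staple enters). Axes of the lock.
- lock_cradle: Fixed grey holder 66 x 92 mm; the lock rests on seats 14 mm above the bench between corner brackets (26 mm above the bench, 1.2 mm clear). At each side (lock's y) a 38 mm long opening between the brackets leaves room for fingers down to its 5 mm base plate. Origin: centre of the underside, axes as the lock; turned up to 0.35 rad either way.
- pot_left: Screw-lid sample pot, 54 mm wide, 68 mm high, loose in the rack's left well (rack y = +66 mm); origin at its foot.
- pot_mid: Same pot in the middle well (rack y = +6 mm).
- pot_right: Same pot in the right well (rack y = -54 mm).
- beaker_100: Glass beaker 52 mm wide, 68 mm high, bystander; origin at its foot.
- beaker_50: Glass beaker 44 mm wide, 55 mm high, bystander; origin at its foot.
- weigh_boats: Stack of white weighing boats, 63 x 63 x 28 mm, bystander; origin at its foot.
Things that resemble listed ones, but are neither listed nor needed, are in the scene too. What is shaped like the lock_cradle but red or yellow is not meant. What is shaped like the padlock but red is not meant.

How it is judged:
By the outcome, as a careful person would: the job done as asked, in the order asked, and still so for the second after the job is handed in, while the arm keeps its last pose, push and grip.
It also fails if it takes over 64 s, if anything falls off the work surface, if the arm or the gripper's body presses on something with over 40 N, if the wrist force passes 120 N, or if a joint passes its speed limit or range.

## Working session

There is one attempt and no reset: what is moved stays moved. The work goes in short steps, Python scripts to look and compute and a tool call to move; the robot and the scene stay as the last step left them, time stands still between calls to the robot, and variables do not carry over. Pictures are saved under pics/ and viewed, and the job is handed in when it is done.

Besides the shell and the picture viewer there is one more tool, called in YAML: its name, and indented under it one key for each argument. send_rows: Moves the arm, as the interface text tells. Its arguments: {"type":"object","properties":{"series":{"type":"string"},"force":{"type":"number"}},"required":["series"]}

```bash
mkdir -p pics; ls
python3 - <<'E'
from workcell import monitor,cams,bot
import cv2
s=monitor.observe()
print(s)
for n in ["scene","side","wrist"]:
    c=cams.get_calibration(n); print(n,c)
    cv2.imwrite(f"pics/{n}0.png",cams.grab_frame(n)[:,:,::-1])
E
```

```text
pics
{'clock': 0.0, 'qpos': array([-1.22119125,  0.52200782, -0.03631533,  1.59998428,  0.02119746,
        1.02113537, -0.11280584]), 'qd': array([-8.15294023e-04,  1.27873504e-03, -6.96060417e-04, -6.48632983e-04,
        2.51023870e-05, -1.47475105e-04,  1.36137198e-03]), 'joint_efforts': array([-4.47265256e-04, -9.27101970e+01,  1.97945125e+00, -3.69914961e+01,
        1.76255463e-02,  8.29271274e-03, -6.41000588e-05]), 'position': array([0.25464531, 0.57041508, 0.24173823]), 'tool_rot': array([-1.57088334e+00,  1.14661299e-03,  1.15096317e+00]), 'force': array([ 0.14073429,  0.42567756, -0.4289198 ]), 'moment': array([ 0.00240204, -0.02258976, -0.00695684]), 'grip_width': 0.0853368832918772}
scene {'mtx': array([[573.68408651,   0.        , 318.43390966],
       [  0.        , 573.68408651, 241.6873084 ],
       [  0.        ,   0.        ,   1.        ]]), 'k1': 0.022571565388725016, 'origin': array([-0.10927751,  0.27548998,  1.40588388]), 'attitude': array([-2.60736821, -0.01022938, -2.13769415])}
side {'mtx': array([[446.22558528,   0.        , 318.69953836],
       [  0.        , 446.22558528, 239.13234514],
       [  0.        ,   0.        ,   1.        ]]), 'k1': 0.03411105910641482, 'origin': array([-0.39639091, -0.4414524 ,  0.61763536]), 'attitude': array([-2.07074976,  0.00486399, -1.28232511])}
wrist {'mtx': array([[370.05490524,   0.        , 316.02638414],
       [  0.        , 370.05490524, 241.5708105 ],
       [  0.        ,   0.        ,   1.        ]]), 'k1': -0.0033273459092623948, 'origin': array([0.18275621, 0.60350419, 0.3725918 ]), 'attitude': array([2.83064145e+00, 1.18193838e-03, 1.15047143e+00])}
```

View pics/scene0.png

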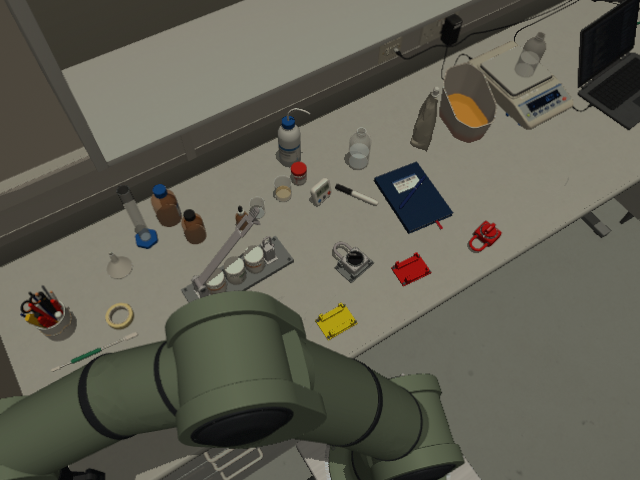

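View pics/side0.png

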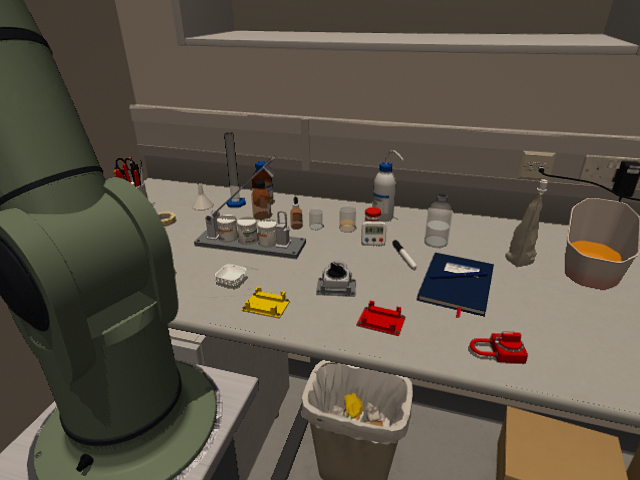

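View pics/wrist0.png

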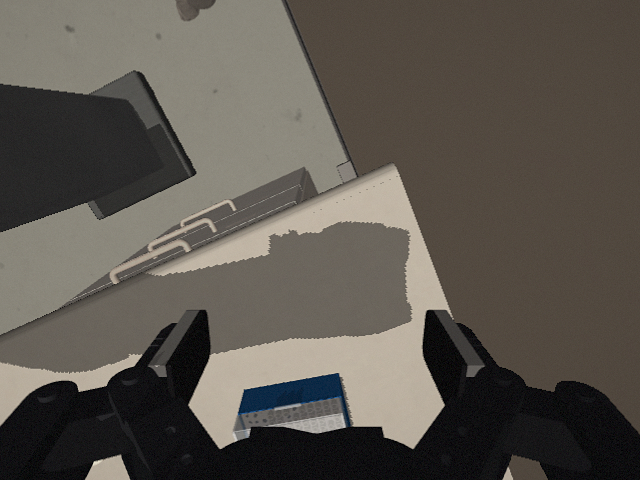

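```bash
cat > h.py <<'E'
import numpy as np, cv2
from scipy.spatial.transform import Rotation as R
def RM(rpy): return R.from_euler('xyz',rpy).as_matrix()
def ray(c,u,v):
    m=c['mtx']; x=(u-m[0,2])/m[0,0]; y=(v-m[1,2])/m[1,1]
    d=np.hypot(x,y); r=d
    for _ in range(20): r=d/(1+c['k1']*r*r)
    s=r/d if d>0 else 1
    return np.array(c['origin']), RM(c['attitude'])@np.array([x*s,y*s,1])
def onz(c,u,v,z):
    o,d=ray(c,u,v); return o+d*(z-o[2])/d[2]
def proj(c,p):
    q=RM(c['attitude']).T@(np.asarray(p,float)-c['origin']); x,y=q[:2]/q[2]; k=1+c['k1']*(x*x+y*y)
    m=c['mtx']; return np.array([m[0,0]*x*k+m[0,2], m[1,1]*y*k+m[1,2]])
def tri(obs):
    A=np.zeros((3,3));b=np.zeros(3)
    for c,u,v in obs:
        o,d=ray(c,u,v); d=d/np.linalg.norm(d); P=np.eye(3)-np.outer(d,d); A+=P;b+=P@o
    p=np.linalg.solve(A,b)
    return p,[np.round(proj(c,p)-[u,v],1) for c,u,v in obs]
def crop(img,x0,y0,x1,y1,s,name):
    im=cv2.resize(img[y0:y1,x0:x1],None,fx=s,fy=s,interpolation=cv2.INTER_CUBIC)
    cv2.imwrite(name,im)
def rows_to(s_pos,s_rpy,tpos,trpy):
    """shift (mm, tool axes) and rotvec (tool axes) from commanded pose to target"""
    A=RM(s_rpy); B=RM(trpy)
    return R.from_matrix(A.T@B).as_rotvec(), A.T@(np.asarray(tpos)-s_pos)*1000
E
python3 - <<'E'
import cv2
from h import *
a=cv2.imread('pics/scene0.png'); b=cv2.imread('pics/side0.png')
crop(a,170,190,310,310,5,'pics/c1.png')
crop(b,180,140,360,310,4,'pics/c2.png')
crop(a,310,210,450,340,5,'pics/c3.png')
E
```

```text
(no output)
```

View pics/c1.png

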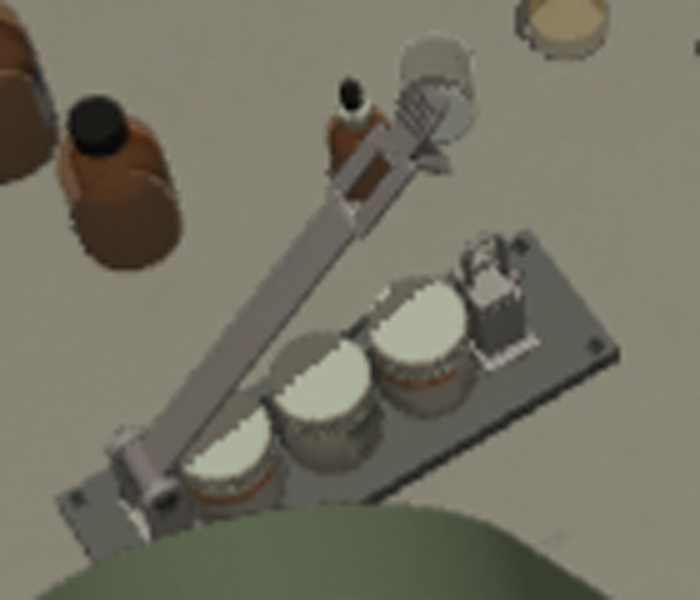

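View pics/c2.png

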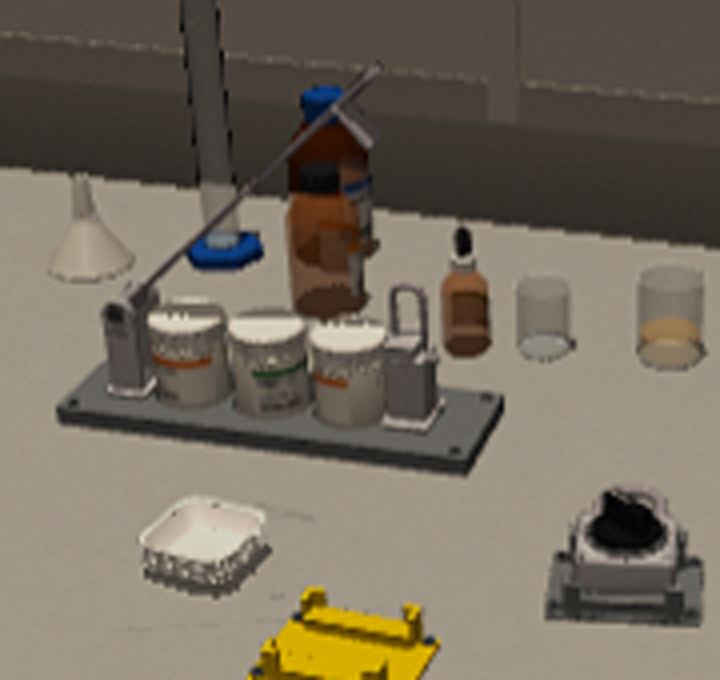

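View pics/c3.png

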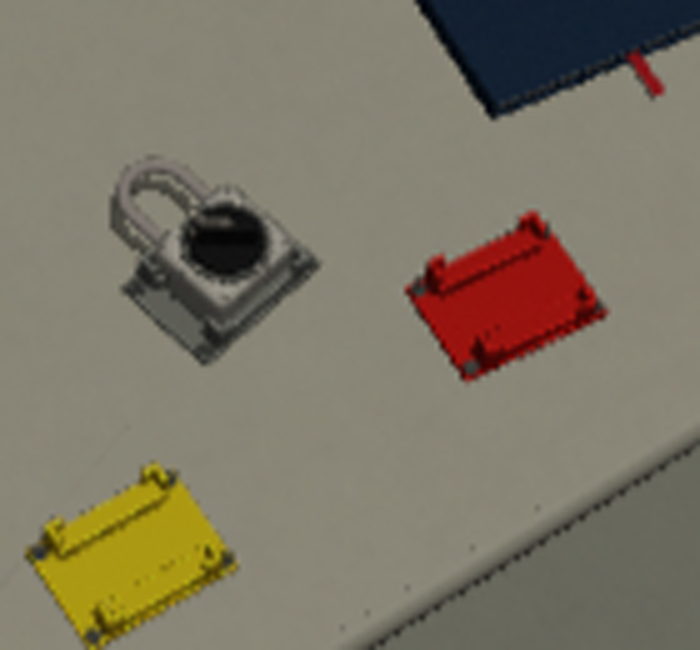

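Run:
```python
from h import *
from workcell import cams
S=cams.get_calibration('scene');D=cams.get_calibration('side')
def p5(x,y): return 170+x/5,190+y/5
def p4(x,y): return 180+x/4,140+y/4
def q5(x,y): return 310+x/5,210+y/5
f=lambda a:np.round(a*1000,1)
for n,p in [('RF',(530,232)),('RN',(618,350)),('LF',(57,497))]: print(n,f(onz(S,*p5(*p),.014)))
for n,p in [('LN',(60,405)),('RN',(468,462)),('RF',(503,398))]: print(n,'side',f(onz(D,*p4(*p),.014)))
print('staple top', tri([(S,*p5(488,240)),(D,*p4(408,288))]))
print('tongue tip', tri([(S,*p5(435,95)),(D,*p4(378,68))]))
for n,p in [('L',(122,287)),('B',(207,363)),('R',(320,263))]: print('cradle',n,f(onz(S,*q5(*p),.005)))
for n,p in [('L',(547,612)),('R',(702,620))]: print('cradle side',n,f(onz(D,*p4(*p),.005)))
print('dial',f(onz(S,*q5(232,238),.055)), f(onz(D,*p4(630,520),.055)))
print('crown',f(onz(S,*q5(140,172),.031)))
for n,p in [('beak50',(545,345)),('beak100',(672,355)),('boat',(205,570))]: print(n,f(onz(D,*p4(*p),0)))
# tool down orientations
s=RM([-1.5709,0.0011,1.151]);print(s.round(2))
```

```text
RF [656.3 -86.3  14. ]
RN [564.6 -89.   14. ]
LF [647.7 211.5  14. ]
LN side [554.8 204.9  14. ]
RN side [559.8 -94.8  14. ]
RF side [650.1 -89.8  14. ]
staple top (array([ 0.60943463, -0.0391004 ,  0.11174898]), [array([-0.1,  0.3]), array([ 0.3, -0.2])])
tongue tip (array([ 0.61228465, -0.02345077,  0.25995151]), [array([ 0.1, -0.4]), array([-0.3,  0.2])])
cradle L [ 489.  -174.7    5. ]
cradle B [ 425.2 -188.2    5. ]
cradle R [ 443.  -276.2    5. ]
cradle side L [ 424.1 -190.1    5. ]
cradle side R [ 441.6 -279.     5. ]
dial [ 461.1 -225.2   55. ] [ 458.4 -230.7   55. ]
crown [ 533.1 -214.5   31. ]
beak50 [763.2 -86.4   0. ]
beak100 [ 773.7 -183.2    0. ]
boat [414.9  26.1   0. ]
[[ 0.41 -0.   -0.91]
 [ 0.91 -0.    0.41]
 [-0.   -1.   -0.  ]]
```

```bash
cat >> h.py <<'E'
def plan(tpos_mm,yaw,tilt=None):
    from workcell import monitor
    s=monitor.observe()
    B=R.from_euler('z',yaw)*R.from_euler('x',-np.pi/2)
    A=RM(s['tool_rot'])
    rv=R.from_matrix(A.T@B.as_matrix()).as_rotvec(); t=A.T@(np.asarray(tpos_mm)-s['position']*1000)
    print('t',round(s['clock'],2),'pos',(s['position']*1000).round(1),'rpy',s['tool_rot'].round(3),'F',s['force'].round(2),'M',s['moment'].round(3),'w',round(s['grip_width']*1000,1))
    print('rot',rv.round(3),'shift',t.round(1))
E
python3 -c "
from h import *
plan([606,-20,330],0.02)"
```

```text
t 0.15 pos [254.7 570.5 241.9] rpy [-1.571e+00  1.000e-03  1.151e+00] F [ 0.27 -0.07  0.13] M [ 0.009 -0.016  0.049] w 85.1
rot [ 0.000e+00  1.131e+00 -1.000e-03] shift [-396.1  -87.8 -561.5]
```

send_rows:
  series: "0 0.1 0 0 -40 0 1; 0 0.2 0 -20 -85 -30 0.5;0 1.131 0 -396 -88 -561 0;0 1.131 0 -396 -88 -561 0;0 1.131 0 -396 -88 -561 0;0 1.131 0 -396 -88 -561 0;0 1.131 0 -396 -88 -561 0;0 1.131 0 -396 -88 -561 0;0 1.131 0 -396 -88 -561 0;0 1.131 0 -396 -88 -561 0;0 1.131 0 -396 -88 -561 0;0 1.131 0 -396 -88 -561 0;0 1.131 0 -396 -88 -561 0;0 1.131 0 -396 -88 -561 0;0 1.131 0 -396 -88 -561 0;0 1.131 0 -396 -88 -561 0;0 1.131 0 -396 -88 -561 0;0 1.131 0 -396 -88 -561 0;0 1.131 0 -396 -88 -561 0;0 1.131 0 -396 -88 -561 0"
  force: 30

```text
clock: 1.82
position: [0.6058, -0.0218, 0.3297]
tool_rot: [-1.572, 0.001, 0.017]
force: [-0.3, 1.2, -1.0]
grip_width: -0.0002
```

```bash
python3 -c "
from h import *
from workcell import cams
plan([606,-20,330],0.02)
c=cams.get_calibration('wrist');print(c)
cv2.imwrite('pics/w1.png',cams.grab_frame('wrist')[:,:,::-1])
cv2.imwrite('pics/s1.png',cams.grab_frame('scene')[:,:,::-1])
d=cams.grab_frame('side')[:,:,::-1]
crop(d,180,100,380,270,4,'pics/d1.png')
"
```

```text
t 1.82 pos [605.8 -21.8 329.7] rpy [-1.572e+00  1.000e-03  1.700e-02] F [-0.35  1.19 -0.96] M [ 0.088  0.032 -0.032] w -0.2
rot [ 0.001 -0.003 -0.001] shift [ 0.2 -0.3  1.8]
{'mtx': array([[370.05490524,   0.        , 316.02638414],
       [  0.        , 370.05490524, 241.5708105 ],
       [  0.        ,   0.        ,   1.        ]]), 'k1': -0.0033273459092623948, 'origin': array([0.60438002, 0.05776432, 0.46045475]), 'attitude': array([2.82948886e+00, 1.19966820e-03, 1.60029893e-02])}
```

View pics/w1.png

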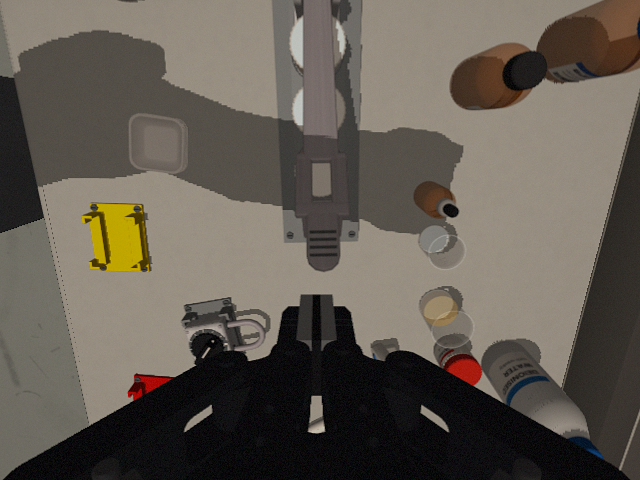

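View pics/d1.png

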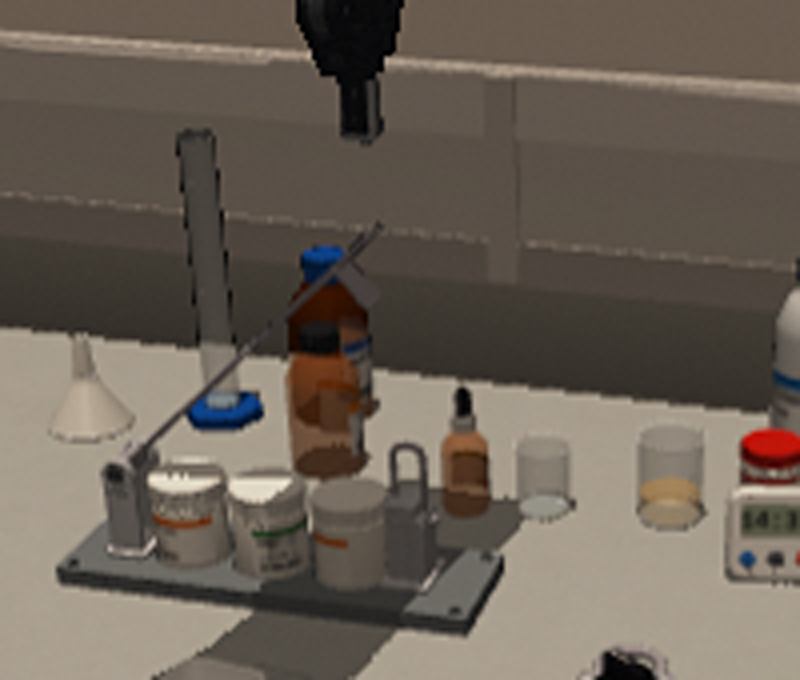

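View pics/s1.png

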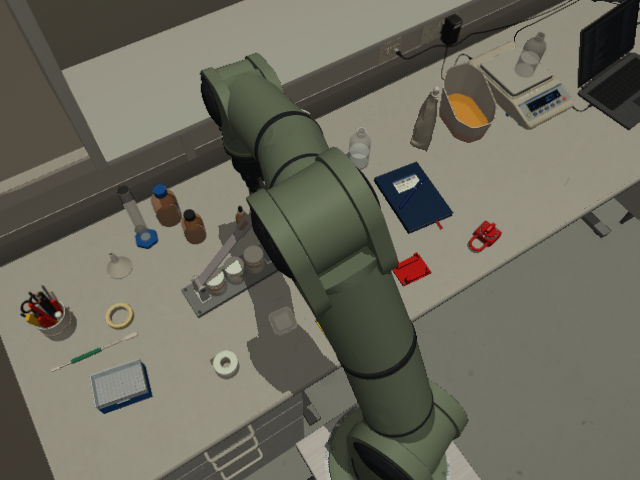

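```bash
python3 -c "
from h import *
from workcell import cams
S=cams.get_calibration('scene');D=cams.get_calibration('side');W=cams.get_calibration('wrist')
p,e=tri([(W,323,268),(D,275,157)]);print(p,e)
for u,v in [(322,30),(320,100)]: print(onz(W,u,v,.12))
print('baseR corners',onz(W,285,240,.014),onz(W,358,241,.014))
h=np.array([.602,.167,.0795]); print(np.arctan2(p[2]-h[2],h[1]-p[1]),np.hypot(p[2]-h[2],h[1]-p[1]))
# where proj of bar tip for candidate
im=cv2.imread('pics/w1.png'); crop(im,160,270,290,400,5,'pics/w1c.png')
"
```

```text
[ 0.61052773 -0.0230666   0.25965067] [array([2.5, 5.1]), array([-1.2,  0.5])]
[0.60648808 0.13333144 0.12      ]
[0.60613892 0.07966468 0.12      ]
baseR corners [ 0.56664445 -0.08135625  0.014     ] [ 0.65918065 -0.08074122  0.014     ]
0.7586204992880722 0.26187702497454907
```

View pics/w1c.png

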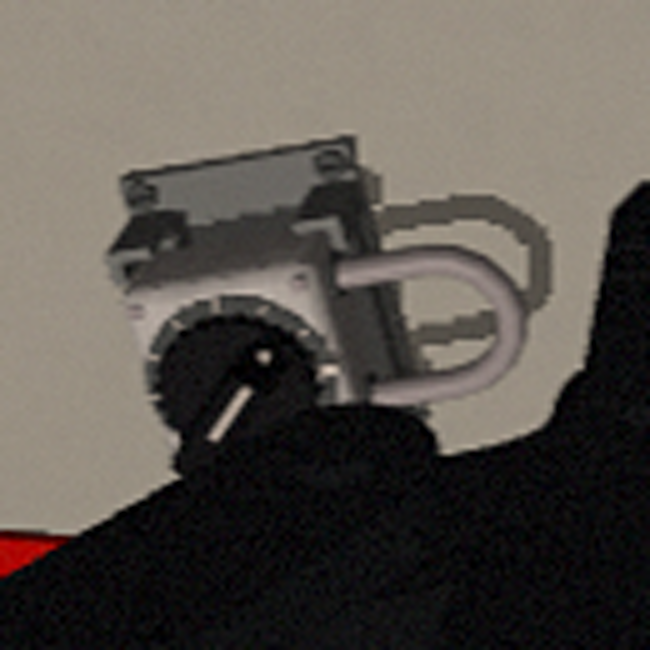

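send_rows:
  series: "0 0 0 3 30 14 0;0 0 0 3 50 14 0;0 0 0 3 68 12 0;0 0 0 3 77 3 0;0 0 0 3 87 -5 0;0 0 0 3 97 -12 0;0 0 0 3 108 -19 0;0 0 0 3 118 -25 0;0 0 0 3 129 -31 0;0 0 0 3 140 -37 0;0 0 0 3 152 -42 0;0 0 0 3 163 -46 0;0 0 0 3 175 -50 0;0 0 0 3 187 -52 0;0 0 0 3 207 -57 0;0 0 0 3 217 -60 0;0 0 0 3 217 -60 0"

```text
clock: 3.38
position: [0.6086, -0.0801, 0.1108]
tool_rot: [-1.571, 0.003, 0.019]
force: [-1.0, -0.3, -0.4]
grip_width: -0.0003
```

```bash
python3 -c "
from h import *
from workcell import cams
plan([609,-84,93],0.02)
d=cams.grab_frame('side')[:,:,::-1]
crop(d,180,120,340,270,5,'pics/d2.png')
"
```

```text
t 3.38 pos [608.6 -80.1 110.8] rpy [-1.571  0.003  0.019] F [-1.01 -0.29 -0.37] M [ 0.002 -0.005 -0.016] w -0.3
rot [ 0.    -0.001 -0.003] shift [ 0.4 17.8 -4. ]
```

View pics/d2.png

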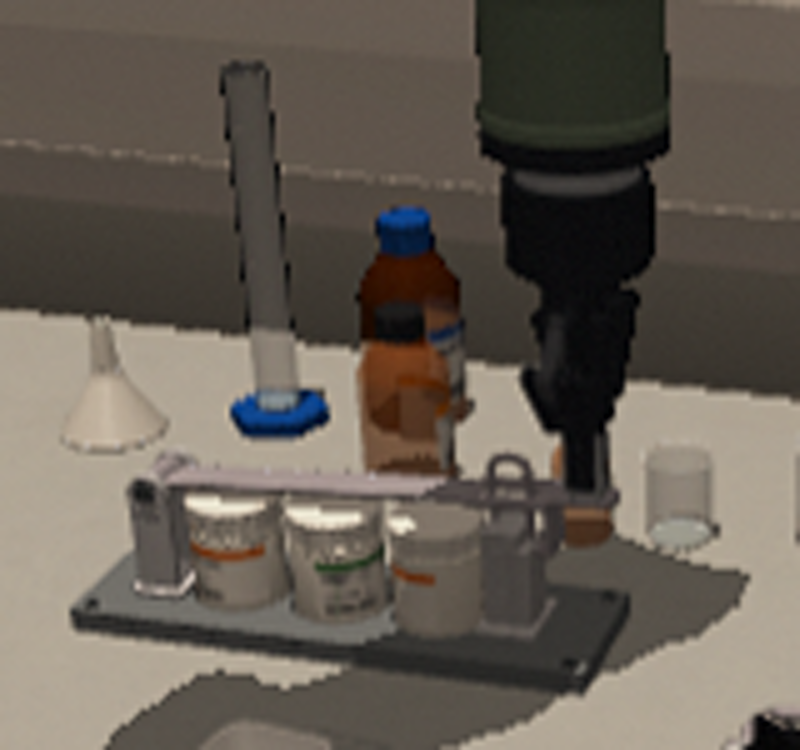

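send_rows:
  series: "0 0 0 0 4 -1 0;0 0 0 0 8 -2 0;0 0 0 0 11 -3 0;0 0 0 0 14 -3 0;0 0 0 0 17 -3 0;0 0 0 0 19 -3 0;0 0 0 0 21 -3 0;0 0 0 0 21 -3 0"

```text
clock: 4.1
position: [0.6099, -0.0826, 0.0927]
tool_rot: [-1.571, -0.0, 0.02]
force: [-4.5, 0.5, 12.8]
grip_width: -0.0002
```

```bash
python3 -c "
from h import *
from workcell import cams
plan([609,-84,93],0.02)
d=cams.grab_frame('side')[:,:,::-1]
crop(d,180,120,340,270,5,'pics/d3.png')
"
```

```text
t 4.1 pos [609.9 -82.6  92.7] rpy [-1.571 -0.     0.02 ] F [-4.5   0.54 12.77] M [ 0.43   0.916 -0.033] w -0.2
rot [-0. -0.  0.] shift [-1.  -0.3 -1.4]
```

View pics/d3.png

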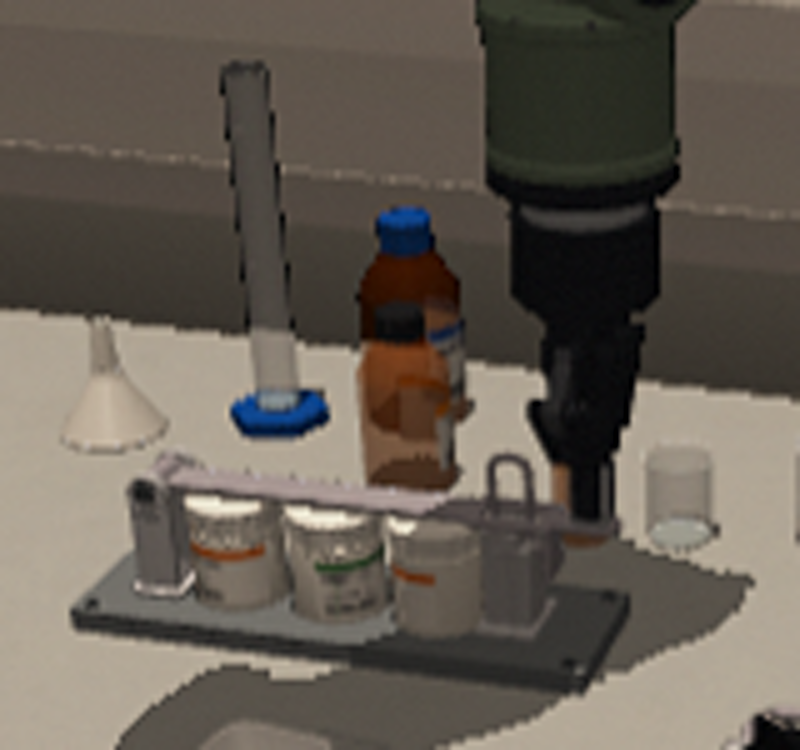

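send_rows:
  series: "0 0 0 0 1 0 0;0 0 0 0 2 0 0;0 0 0 0 2 0 0"

```text
clock: 4.4
position: [0.6101, -0.0826, 0.092]
tool_rot: [-1.57, -0.001, 0.02]
force: [-10.3, 2.7, 34.2]
grip_width: -0.0001
```

```bash
python3 -c "
from h import *
plan([609,-84,93],0.02)
plan([470,-225,200],0.02)
"
```

```text
t 4.4 pos [610.1 -82.6  92. ] rpy [-1.57e+00 -1.00e-03  2.00e-02] F [-10.3    2.67  34.2 ] M [0.755 2.368 0.016] w -0.1
rot [-0.    -0.     0.001] shift [-1.2 -1.  -1.3]
t 4.4 pos [610.1 -82.6  92. ] rpy [-1.57e+00 -1.00e-03  2.00e-02] F [-10.3    2.67  34.2 ] M [0.755 2.368 0.016] w -0.1
rot [-0.    -0.     0.001] shift [-142.8 -108.2 -139.5]
```

```bash
python3 -c "
from h import *
plan([475,-295,220],0.02)
"
```

```text
t 4.4 pos [610.1 -82.6  92. ] rpy [-1.57e+00 -1.00e-03  2.00e-02] F [-10.3    2.67  34.2 ] M [0.755 2.368 0.016] w -0.1
rot [-0.    -0.     0.001] shift [-139.2 -128.2 -209.6]
```

send_rows:
  series: "0 0 0 0 -20 0 0;0 0 0 0 -55 0 0;0 0 0 -15 -90 -20 0;0 0 0 -139 -127 -209 0;0 0 0 -139 -127 -209 0.5;0 0 0 -139 -127 -209 0.5;0 0 0 -139 -127 -209 0.5;0 0 0 -139 -127 -209 0.5;0 0 0 -139 -127 -209 0.5;0 0 0 -139 -127 -209 0.5;0 0 0 -139 -127 -209 0.5;0 0 0 -139 -127 -209 0.5;0 0 0 -139 -127 -209 0.5;0 0 0 -139 -127 -209 0.5"

```text
clock: 5.57
position: [0.4756, -0.2932, 0.217]
tool_rot: [-1.57, 0.0, 0.022]
force: [0.5, -0.4, 0.2]
grip_width: 0.0429
```

```bash
python3 -c "
from h import *
from workcell import cams,monitor
plan([475,-295,220],0.02)
w=cams.grab_frame('wrist')[:,:,::-1]; cv2.imwrite('pics/w2.png',w)
d=cams.grab_frame('side')[:,:,::-1]
cv2.imwrite('pics/d4f.png',d)
crop(d,180,180,340,290,5,'pics/d4.png')
np.save('w2cal.npy',cams.get_calibration('wrist'),allow_pickle=True)
"
```

```text
t 5.57 pos [ 475.6 -293.2  217. ] rpy [-1.57   0.     0.022] F [ 0.52 -0.38  0.18] M [ 0.035 -0.06  -0.036] w 42.9
rot [-0.     0.002 -0.   ] shift [-0.7 -3.  -1.8]
```

View pics/w2.png

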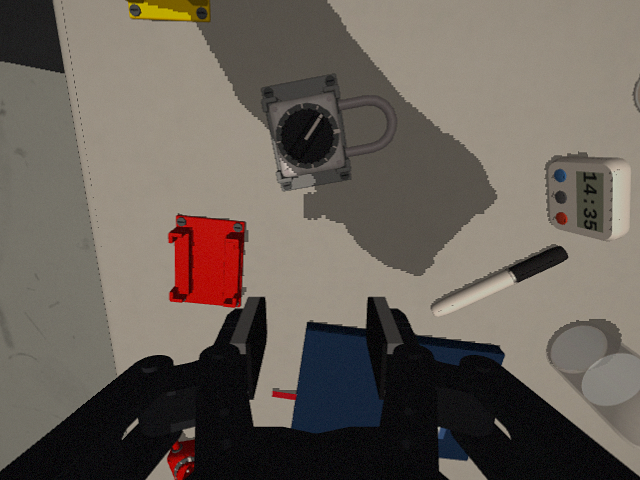

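View pics/d4.png

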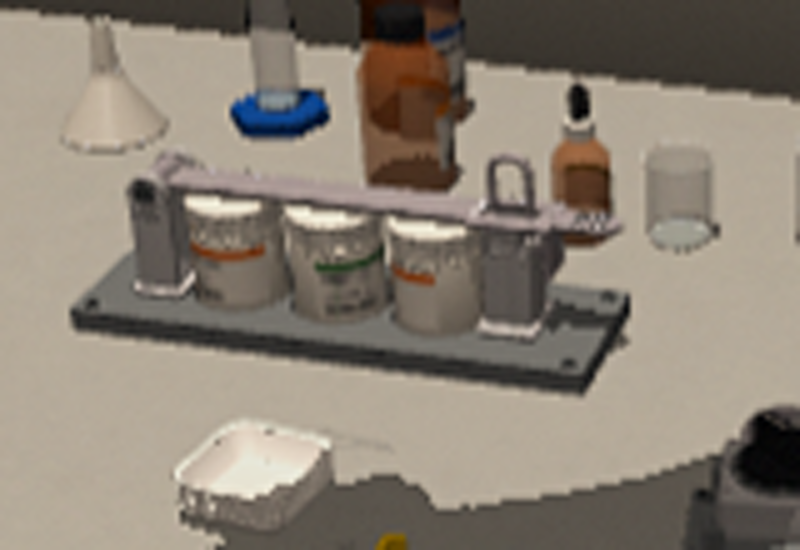

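```bash
python3 -c "
from h import *
w=cv2.imread('pics/w2.png')
w=np.clip(w.astype(float)*1.8,0,255).astype(np.uint8)
crop(w,250,60,410,200,5,'pics/w2c.png')
"
```

```text
(no output)
```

View pics/w2c.png

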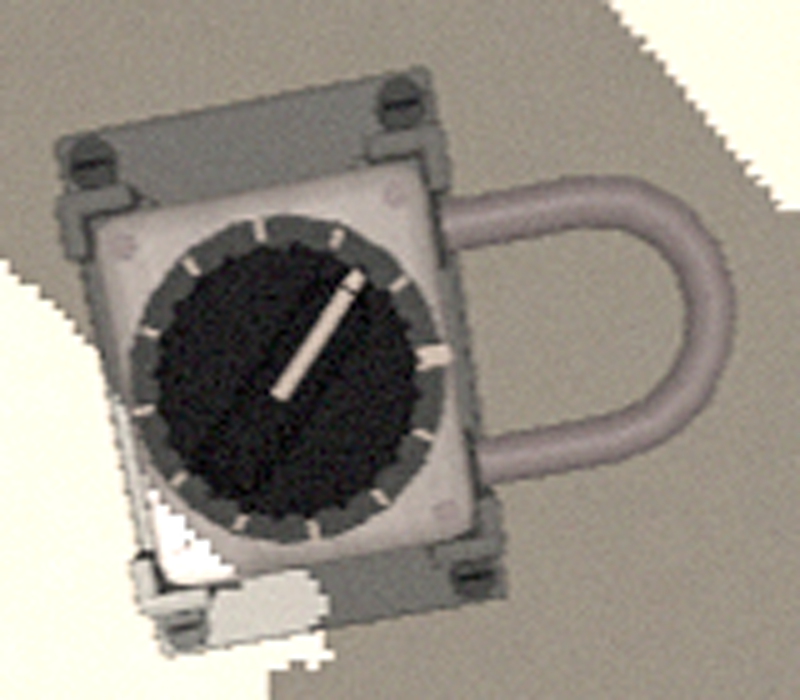

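```bash
python3 -c "
from h import *
c=np.load('w2cal.npy',allow_pickle=True).item()
g=lambda x,y,z:(onz(c,250+x/5,60+y/5,z)*1000)[:2]
P=[g(x,y,5e-3) for x,y in [(60,140),(430,68),(505,595),(165,655)]]
for p in P: print(p.round(1))
print('ctr',np.mean(P,0).round(1))
for a,b in [(0,1),(3,2)]: d=P[b]-P[a]; print('x edge',np.linalg.norm(d).round(1),np.arctan2(d[1],d[0]).round(3))
for a,b in [(3,0),(2,1)]: d=P[b]-P[a]; print('y edge',np.linalg.norm(d).round(1),(np.arctan2(d[1],d[0])-np.pi/2).round(3))
q=[g(282,395,.064),g(355,275,.064)]; d=q[1]-q[0]; print('ptr',q,np.linalg.norm(d),np.arctan2(d[1],d[0]))
print('crown outer',g(735,310,.027),'index',g(435,355,.041))
Q=[g(x,y,.040) for x,y in [(88,222),(425,160),(480,540),(150,590)]]; print('body',[x.round(1) for x in Q],np.mean(Q,0).round(1))
print('disc', g(290,378,.047))
"
```

```text
[ 426.3 -186.8]
[ 489.5 -174.1]
[ 506.6 -263. ]
[ 443.8 -275.5]
ctr [ 466.5 -224.9]
x edge 64.4 0.198
x edge 64.1 0.196
y edge 90.4 0.194
y edge 90.6 0.191
ptr [array([ 466.46049708, -225.84751294]), array([ 476.84679238, -208.80733723])] 19.956019601337264 1.0234076111820112
crown outer [ 540.13482496 -212.26505625] index [ 490.13122078 -220.15178613]
body [array([ 435.2, -201.4]), array([ 487.5, -191.3]), array([ 498.7, -249.1]), array([ 444.4, -258.5])] [ 466.5 -225.1]
disc [ 467.25536209 -223.95477789]
```

```bash
python3 -c "
from h import *
from workcell import monitor
print(monitor.observe()['qpos'].round(2))
plan([466.5,-225,100],-.548)
"
```

```text
[ 0.15  0.48  0.41  1.82 -0.24  0.89  0.69]
t 5.67 pos [ 475.5 -293.5  217.1] rpy [-1.571  0.     0.021] F [ 0.33 -0.17 -0.79] M [-0.032  0.012  0.021] w 42.5
rot [-0.     0.569 -0.   ] shift [ -7.5 117.1  68.7]
```

send_rows:
  series: "0 0.1 0 -7 30 30 0.4;0 0.569 0 -7.5 95 69 0.4;0 0.569 0 -7.5 95 69 0.4;0 0.569 0 -7.5 95 69 0.4;0 0.569 0 -7.5 95 69 0.4;0 0.569 0 -7.5 95 69 0.4;0 0.569 0 -7.5 95 69 0.4;0 0.569 0 -7.5 95 69 0.4;0 0.569 0 -7.5 95 69 0.4;0 0.569 0 -7.5 95 69 0.4"

```text
clock: 6.5
position: [0.4663, -0.2256, 0.1226]
tool_rot: [-1.57, -0.001, -0.548]
force: [0.1, 0.3, 0.7]
grip_width: 0.0344
```

```bash
python3 -c "
from h import *
from workcell import cams
plan([466.5,-225,61],-.548)
w=cams.grab_frame('wrist')[:,:,::-1];c=cams.get_calibration('wrist')
print(proj(c,[.4665,-.225,.064]))
w=np.clip(w.astype(float)*1.6,0,255).astype(np.uint8)
cv2.imwrite('pics/w3.png',w)
"
```

```text
t 6.5 pos [ 466.3 -225.6  122.6] rpy [-1.57e+00 -1.00e-03 -5.48e-01] F [0.14 0.28 0.72] M [-0.02  -0.018 -0.02 ] w 34.4
rot [-0.     0.     0.001] shift [-0.1 61.6  0.6]
[317.35377252 271.83311407]
```

View pics/w3.png

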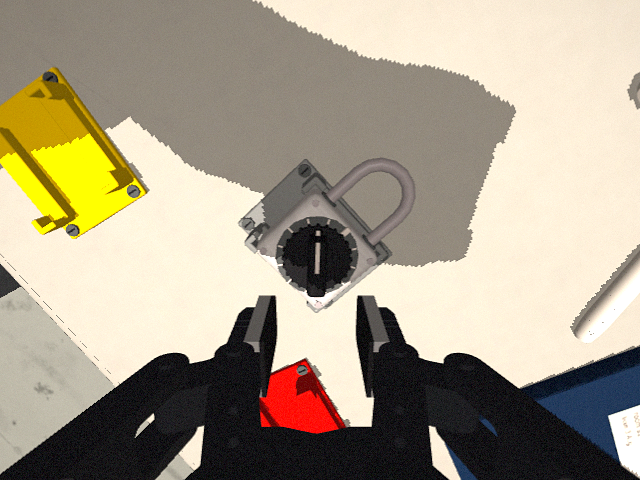

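send_rows:
  series: "0 0 0 0 20 0 0.4;0 0 0 0 40 0 0.4;0 0 0 0 54 0.3 0.4;0 0 0 0 61 0.6 0.4;0 0 0 0 61 0.6 0.4;0 0 0 0 61 0.6 0.1;0 0 0 0 61 0.6 0;0 0 0 0 61 0.6 0;0 0 0 0 61 0.6 0;0 0 0 0 61 0.6 0;0 0 0 0 61 0.6 0"
  force: 25

```text
clock: 7.47
position: [0.4669, -0.2252, 0.0621]
tool_rot: [-1.571, -0.001, -0.549]
force: [-0.8, -0.3, 7.3]
grip_width: 0.0103
```

send_rows:
  series: "0 0 0 0 -1.5 0 0;0 0.07 0 0 -1.5 0 0;0 0.14 0 0 -1.5 0 0;0 0.21 0 0 -1.5 0 0;0 0.28 0 0 -1.5 0 0;0 0.35 0 0 -1.5 0 0;0 0.42 0 0 -1.5 0 0;0 0.49 0 0 -1.5 0 0;0 0.56 0 0 -1.5 0 0;0 0.63 0 0 -1.5 0 0;0 0.68 0 0 -1.5 0 0;0 0.73 0 0 -1.5 0 0;0 0.73 0 0 -1.5 0 0"

```text
clock: 8.55
position: [0.4666, -0.2246, 0.0629]
tool_rot: [-1.571, 0.0, -1.281]
force: [0.2, 1.0, -3.8]
grip_width: 0.01
```

```bash
python3 -c "
from h import *
from workcell import cams
plan([466.5,-225,61],-1.376)
w=cams.grab_frame('wrist')[:,:,::-1];c=cams.get_calibration('wrist')
w=np.clip(w.astype(float)*1.6,0,255).astype(np.uint8)
cv2.imwrite('pics/w4.png',w)
d=cams.grab_frame('side')[:,:,::-1]; crop(d,280,220,400,310,6,'pics/d5.png')
"
```

```text
t 8.55 pos [ 466.6 -224.6   62.9] rpy [-1.571  0.    -1.281] F [ 0.19  0.96 -3.83] M [-0.005 -0.008  0.06 ] w 10.0
rot [ 0.     0.095 -0.   ] shift [ 0.4  1.9 -0.2]
```

View pics/w4.png

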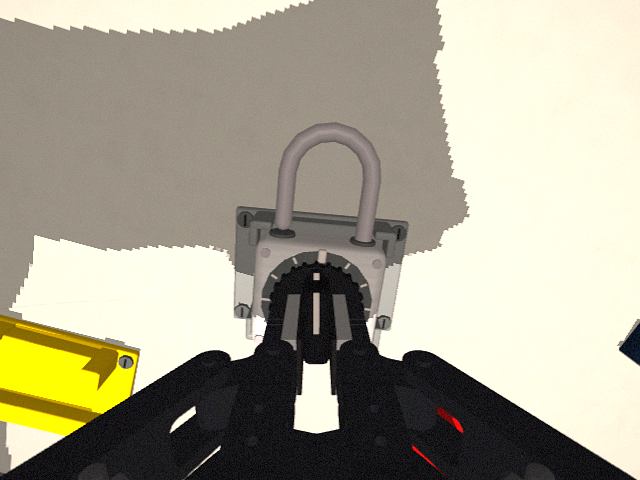

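View pics/d5.png

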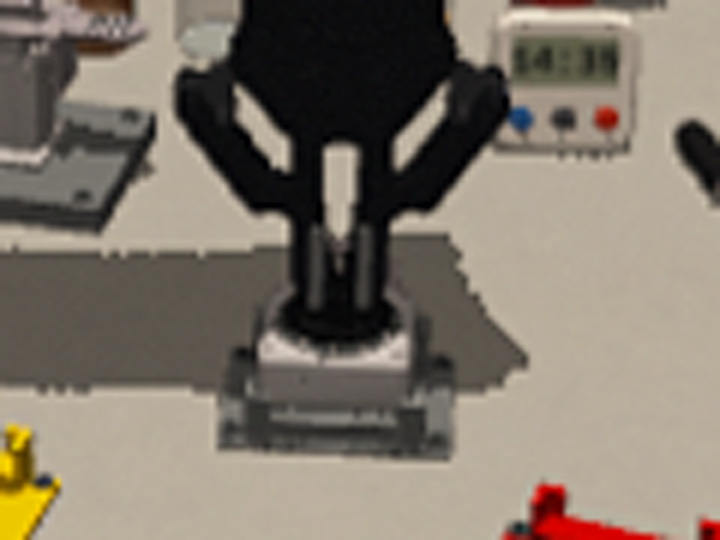

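send_rows:
  series: "0 0.03 0 0 0 0 0;0 0.06 0 0 0 0 0;0 0.09 0 0 0 0 0;0 0.09 0 0 0 0 0;0 0.09 0 0 0 0 0"

```text
clock: 9.07
position: [0.4665, -0.2248, 0.0628]
tool_rot: [-1.571, -0.0, -1.369]
force: [1.1, 1.0, -3.2]
grip_width: 0.01
```

```bash
python3 -c "
from h import *
from workcell import cams
plan([466.5,-225,61],-1.376)
w=cams.grab_frame('wrist')[:,:,::-1];c=cams.get_calibration('wrist')
print(c['origin'])
w=np.clip(w.astype(float)*1.6,0,255).astype(np.uint8)
cv2.imwrite('pics/w5.png',w)
for s in (68,74,78,88): print(s,proj(c,[.4665+s*1e-3*np.cos(.195),-.225+s*1e-3*np.sin(.195),.027]))
"
```

```text
t 9.07 pos [ 466.5 -224.8   62.8] rpy [-1.571 -0.    -1.369] F [ 1.09  1.04 -3.22] M [-0.005  0.06  -0.004] w 10.0
rot [0.    0.007 0.   ] shift [ 0.2  1.8 -0.1]
[ 0.54306602 -0.20811736  0.19356363]
68 [319.83952428 147.35014663]
74 [319.97681812 133.05881967]
78 [320.07008255 123.34892675]
88 [320.30954153  98.41212776]
```

View pics/w5.png

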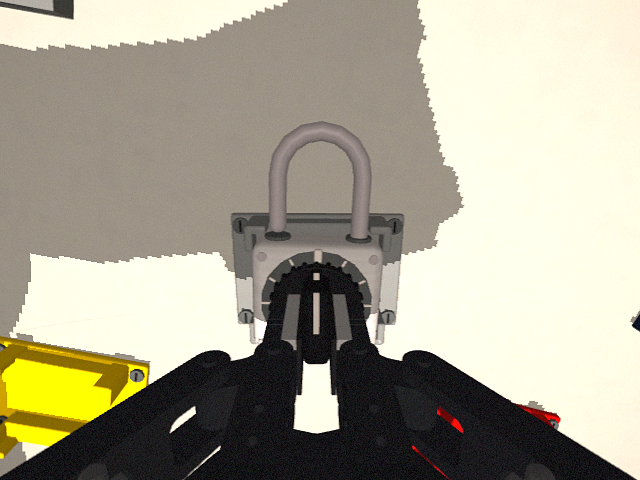

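```bash
python3 -c "
from h import *
plan([548,-209,100],.195)
"
```

```text
t 9.12 pos [ 466.5 -224.8   62.8] rpy [-1.571 -0.    -1.369] F [ 0.5  -0.26 -3.45] M [ 0.017  0.031 -0.022] w 10.3
rot [ 0.    -1.564 -0.   ] shift [  0.9 -37.2  83. ]
```

send_rows:
  series: "0 0 0 0 0 0 0.45;0 0 0 0 0 0 0.45;0 0 0 0 0 0 0.45;0 0 0 0 0 0 0.45;0 0 0 0 -35 0 0.45;0 -0.1 0 0 -55 10 0.45;0 -1.564 0 1 -50 83 0.45;0 -1.564 0 1 -45 83 0.45;0 -1.564 0 1 -37 83 0.45;0 -1.564 0 1 -37 83 0.45;0 -1.564 0 1 -37 83 0.45;0 -1.564 0 1 -37 83 0.45;0 -1.564 0 1 -37 83 0.45;0 -1.564 0 1 -37 83 0.45;0 -1.564 0 1 -37 83 0.45;0 -1.564 0 1 -37 83 0.45;0 -1.564 0 1 -37 83 0.45;0 -1.564 0 1 -37 83 0.45;0 -1.564 0 1 -37 83 0.45;0 -1.564 0 1 -37 83 0.45"

```text
clock: 10.78
position: [0.5479, -0.2094, 0.0999]
tool_rot: [-1.571, -0.0, 0.192]
force: [-0.3, -0.9, -0.3]
grip_width: 0.0386
```

```bash
python3 -c "
from h import *
from workcell import cams
plan([548,-209,22],.195)
w=cams.grab_frame('wrist')[:,:,::-1];c=cams.get_calibration('wrist')
w=np.clip(w.astype(float)*1.6,0,255).astype(np.uint8)
cv2.imwrite('pics/w6.png',w)
for s in (68,74,78,88): print(s,proj(c,[.4665+s*1e-3*np.cos(.195),-.225+s*1e-3*np.sin(.195),.027]))
"
```

```text
t 10.78 pos [ 547.9 -209.4   99.9] rpy [-1.571 -0.     0.192] F [-0.27 -0.91 -0.27] M [ 0.035  0.033 -0.001] w 38.6
rot [-0.    -0.003  0.   ] shift [ 0.1 77.9  0.4]
68 [291.05156416 263.48219323]
74 [301.23259763 263.44183519]
78 [308.02060806 263.41486618]
88 [324.9925937  263.34722214]
```

View pics/w6.png

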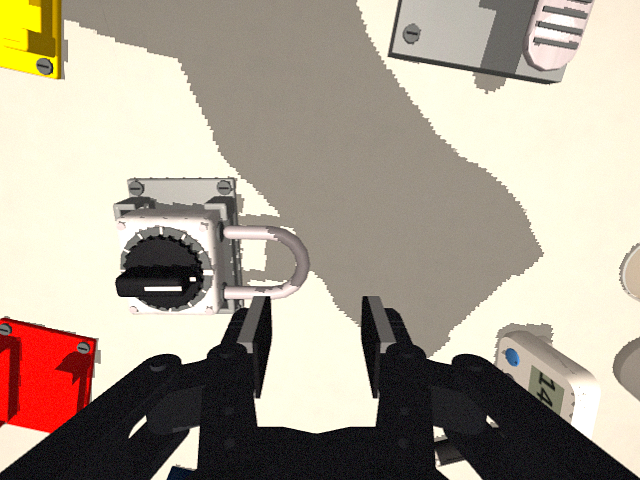

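send_rows:
  series: "0 0 0 0 25 0 0.45;0 0 0 0 45 0 0.45;0 0 0 0 60 0 0.45;0 0 0 0 70 0 0.45;0 0 0 0 76 0 0.45;0 0 0 0 78 0 0.45;0 0 0 0 78 0 0.45"

```text
clock: 11.42
position: [0.5481, -0.2093, 0.0219]
tool_rot: [-1.571, 0.0, 0.194]
force: [-0.5, -0.5, 0.2]
grip_width: 0.038
```

```bash
python3 -c "
from h import *
from workcell import cams
plan([548,-209,22],.195)
w=cams.grab_frame('wrist')[:,:,::-1];c=cams.get_calibration('wrist')
w=np.clip(w.astype(float)*1.6,0,255).astype(np.uint8)
cv2.imwrite('pics/w7.png',w)
"
```

```text
t 11.42 pos [ 548.1 -209.3   21.9] rpy [-1.571  0.     0.194] F [-0.46 -0.54  0.22] M [-0.032 -0.032  0.024] w 38.0
rot [ 0.    -0.001 -0.   ] shift [-0.  -0.1  0.3]
```

View pics/w7.png

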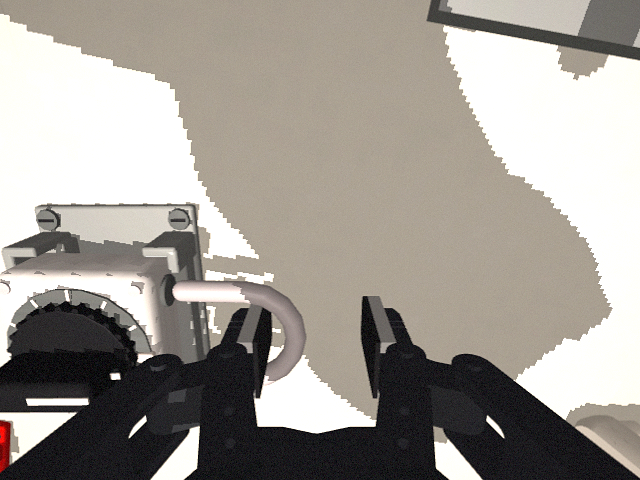

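send_rows:
  series: "0 0 0 3 0 0 0.45;0 0 0 6 0 0 0.45;0 0 0 8 0 0 0.45;0 0 0 10 0 0 0.45;0 0 0 12 0 0 0.45;0 0 0 14 0 0 0.45;0 0 0 16 0 0 0.45;0 0 0 18 0 0 0.45;0 0 0 20 0 0 0.45;0 0 0 21 0 0 0.45;0 0 0 21 0 0 0.45"

```text
clock: 12.38
position: [0.5658, -0.2054, 0.0208]
tool_rot: [-1.569, 0.005, 0.194]
force: [-14.3, -2.0, 0.2]
grip_width: 0.0388
```

```bash
python3 -c "
from h import *
plan([548,-209,22],.195)
"
```

```text
t 12.38 pos [ 565.8 -205.4   20.8] rpy [-1.569  0.005  0.194] F [-14.31  -2.     0.23] M [-0.55   3.041  0.044] w 38.8
rot [-0.002 -0.001 -0.005] shift [-18.1  -1.1  -0.1]
```

send_rows:
  series: "0 0 0 1 0 0 0.45;0 0 0 2 0 0 0.45;0 0 0 2 0 0 0.45"

```text
clock: 12.63
position: [0.5662, -0.2053, 0.0204]
tool_rot: [-1.568, 0.008, 0.194]
force: [-21.7, -3.8, -0.3]
grip_width: 0.0383
```

```bash
python3 -c "
from h import *
from workcell import cams
plan([548,-209,22],.195)
w=cams.grab_frame('wrist')[:,:,::-1];c=cams.get_calibration('wrist')
w=np.clip(w.astype(float)*1.6,0,255).astype(np.uint8)
cv2.imwrite('pics/w8.png',w)
d=cams.grab_frame('side')[:,:,::-1]; crop(d,280,220,400,310,6,'pics/d6.png')
"
```

```text
t 12.63 pos [ 566.2 -205.3   20.4] rpy [-1.568  0.008  0.194] F [-21.72  -3.79  -0.32] M [-0.815  4.552  0.079] w 38.3
rot [-0.003 -0.001 -0.008] shift [-18.6  -1.4  -0.1]
```

View pics/w8.png

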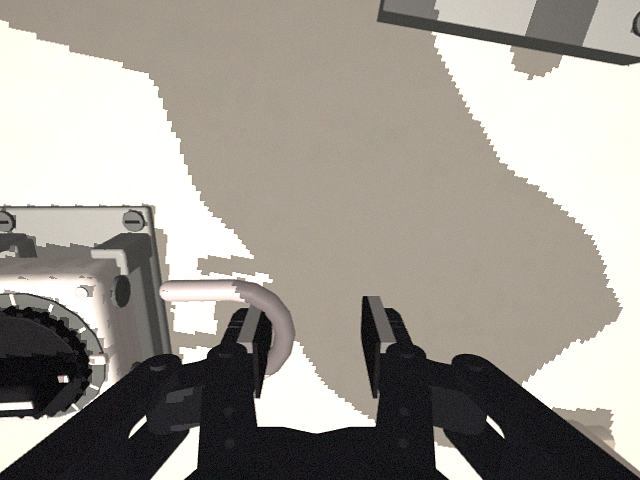

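```bash
python3 -c "
from h import *
from workcell import monitor
print(monitor.observe()['qpos'].round(2))
plan([467,-225,105],-1.376)
"
```

```text
[ 0.09  0.81  0.24  1.79 -0.32  0.58  0.72]
t 12.73 pos [ 566.1 -205.3   20.4] rpy [-1.568  0.008  0.193] F [-22.22  -3.78  -0.3 ] M [-0.745  4.547  0.049] w 38.5
rot [ 0.004  1.569 -0.008] shift [-101.8  -83.8   -0. ]
```

send_rows:
  series: "0 0 0 -4 0 0 0.45;0 0 0 -10 0 0 0.45;0 0 0 -10 -30 0 0.45;0 0 0 -10 -65 0 0.45;0 0.1 0 -15 -90 0 0.7;0 1.571 0 -105.6 -90 0 1;0 1.571 0 -105.6 -90 0 1;0 1.571 0 -105.6 -90 0 1;0 1.571 0 -105.6 -90 0 1;0 1.571 0 -105.6 -90 0 1;0 1.571 0 -105.6 -90 0 1;0 1.571 0 -105.6 -90 0 1;0 1.571 0 -105.6 -90 0 1;0 1.571 0 -105.6 -90 0 1;0 1.571 0 -105.6 -90 0 1;0 1.571 0 -105.6 -90 0 1;0 1.571 0 -105.6 -90 0 1;0 1.571 0 -105.6 -90 0 1;0 1.571 0 -105.6 -90 0 1;0 1.571 0 -105.6 -90 0 1"

```text
clock: 14.4
position: [0.4672, -0.2252, 0.1119]
tool_rot: [-1.57, -0.0, -1.372]
force: [-0.2, 0.3, 0.1]
grip_width: 0.0857
```

```bash
python3 -c "
from h import *
from workcell import cams
plan([467,-225,25],-1.376)
w=cams.grab_frame('wrist')[:,:,::-1];c=cams.get_calibration('wrist')
w=np.clip(w.astype(float)*1.3,0,255).astype(np.uint8)
cv2.imwrite('pics/w9.png',w)
f=lambda s,y,z: proj(c,[.4665+s*1e-3*np.cos(.195)-y*1e-3*np.sin(.195),-.225+s*1e-3*np.sin(.195)+y*1e-3*np.cos(.195),z]).round(1)
for s in (86,88,90): print(s,f(s,0,.027))
print('toe',f(42,19,.027),'bodycorners',f(27,30,.04),f(27,-30,.04))
"
```

```text
t 14.4 pos [ 467.2 -225.2  111.9] rpy [-1.57  -0.    -1.372] F [-0.16  0.27  0.07] M [-0.098 -0.023  0.029] w 85.7
rot [-0.     0.004  0.   ] shift [-0.2 86.9 -0.2]
86 [317.7 108.9]
88 [317.7 105.1]
90 [317.7 101.2]
toe [284.9 188.6] bodycorners [264.2 218.9] [370.5 219.2]
```

View pics/w9.png

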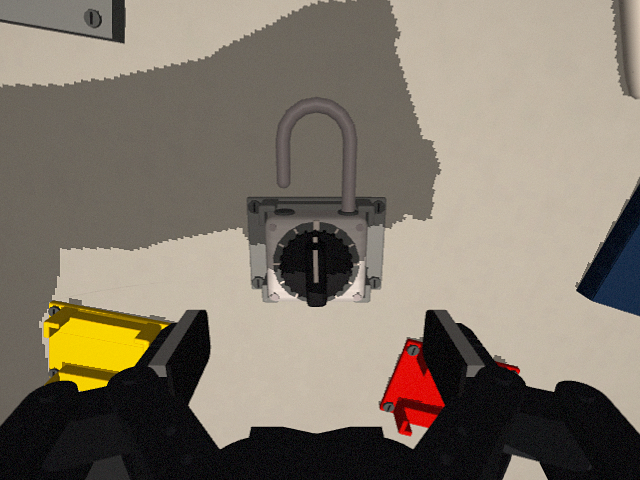

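send_rows:
  series: "0 0 0 0 30 0 1;0 0 0 0 55 0 1;0 0 0 0 72 0 1;0 0 0 0 82 0 1;0 0 0 0 87 0 1;0 0 0 0 87 0 1"
  force: 60

```text
clock: 14.95
position: [0.4668, -0.2254, 0.0245]
tool_rot: [-1.571, 0.0, -1.376]
force: [0.2, 0.5, -0.8]
grip_width: 0.0855
```

send_rows:
  series: "0 0 0 0 0 0 0.6;0 0 0 0 0 0 0.5;0 0 0 0 0 0 0.5;0 0 0 0 0 0 0.5;0 0 0 0 0 0 0.5;0 0 0 0 0 0 0.5;0 0 0 0 0 0 0.5;0 0 0 0 0 0 0.5"
  force: 60

```text
clock: 15.62
position: [0.4675, -0.2254, 0.026]
tool_rot: [-1.569, -0.001, -1.376]
force: [-1.9, 0.4, 11.8]
grip_width: 0.0591
```

```bash
python3 -c "
from h import *
plan([467,-225,25],-1.376)
"
```

```text
t 15.62 pos [ 467.5 -225.4   26. ] rpy [-1.569e+00 -1.000e-03 -1.376e+00] F [-1.91  0.44 11.77] M [0.334 0.547 0.097] w 59.1
rot [-0.001  0.     0.001] shift [-0.5  1.  -0.4]
```

send_rows:
  series: "0 0 0 0 -8 0 0.4;0 0 0 0 -20 0 0.4;0 0 0 0 -45 0 0.4;0 0 0 0 -75 0 0.4;0 0 0 0 -105 0 0.4;0 0 0 0 -125 0 0.4;0 0 0 0 -135 0 0.4;0 0 0 0 -135 0 0.4"

```text
clock: 16.28
position: [0.4678, -0.2253, 0.162]
tool_rot: [-1.568, -0.001, -1.376]
force: [0.6, 0.4, -3.7]
grip_width: 0.0592
```

```bash
python3 -c "
from h import *
from workcell import cams
plan([467,-225,25],-1.376)
w=cams.grab_frame('wrist')[:,:,::-1];c=cams.get_calibration('wrist')
w=np.clip(w.astype(float)*1.3,0,255).astype(np.uint8)
cv2.imwrite('pics/w10.png',w)
d=cams.grab_frame('side')[:,:,::-1]; crop(d,180,140,380,310,4,'pics/d7.png')
"
```

```text
t 16.28 pos [ 467.8 -225.3  162. ] rpy [-1.568e+00 -1.000e-03 -1.376e+00] F [ 0.62  0.39 -3.73] M [-0.013 -0.019  0.019] w 59.2
rot [-0.003  0.     0.001] shift [ -0.6 137.   -1.2]
```

View pics/w10.png

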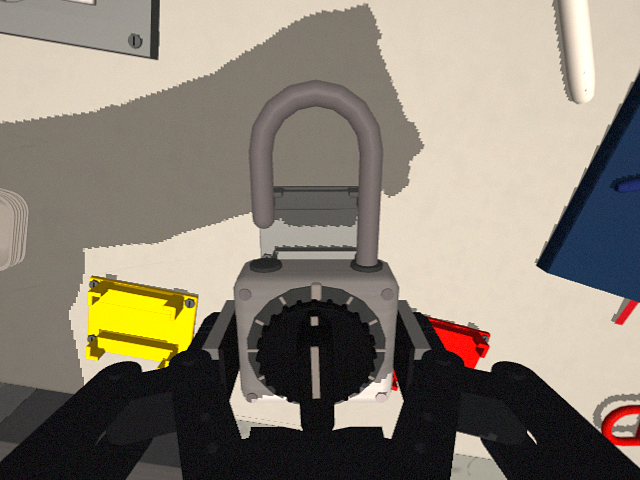

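View pics/d7.png

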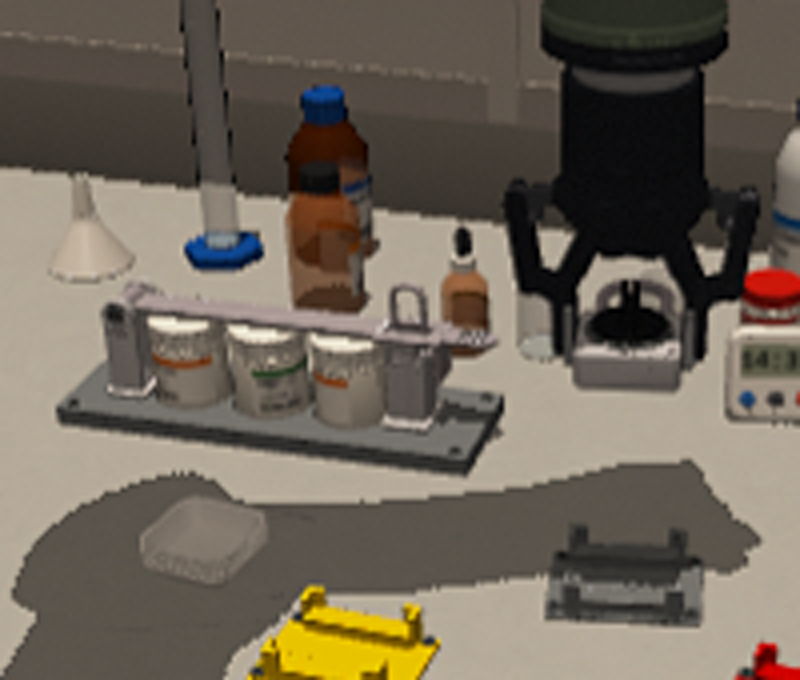

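```bash
python3 -c "
from h import *
from workcell import cams,monitor
s=monitor.observe();c=cams.get_calibration('wrist')
A=RM(s['tool_rot'])
# lock frame at tool: lx=tool z, ly=-tool x? 
def L(u,v,z):
    t=A.T@(onz(c,u,v,z)-s['position'])*1000; return t.round(1)
for n,p in dict(toe=(264,226),toeL=(253,215),toeR=(274,215),crownout=(315,80),crownin=(315,105),capL=(356,255),capR=(380,255)).items(): print(n,L(*p,.163))
for n,p in dict(bl=(236,268),br=(397,268)).items(): print(n,L(*p,.176))
"
```

```text
toe [-19.6  -3.5  43.2]
toeL [-23.3  -3.5  47.2]
toeR [-15.9  -3.5  47.2]
crownout [-1.3 -3.5 91.2]
crownin [-1.3 -3.5 83.7]
capL [13.6 -3.5 32.2]
capR [22.4 -3.5 32.2]
bl [-27.6 -16.5  32.3]
br [ 25.9 -16.5  32.3]
```

```bash
python3 -c "
from h import *
plan([573,-100,150],-1.546)
"
```

```text
t 16.38 pos [ 466.9 -224.7  159.5] rpy [-1.571  0.    -1.375] F [-0.51  0.58 -3.9 ] M [ 0.025  0.091 -0.012] w 58.7
rot [-0.     0.171 -0.   ] shift [-101.7    9.5  128.3]
```

send_rows:
  series: "0 0.02 0 -12 2 15 0.4;0 0.05 0 -30 3 38 0.4;0 0.08 0 -50 5 63 0.4;0 0.12 0 -70 7 88 0.4;0 0.15 0 -87 9 110 0.4;0 0.171 0 -97 9.5 122 0.4;0 0.171 0 -101.7 9.5 128.3 0.4;0 0.171 0 -101.7 9.5 128.3 0.4;0 0.171 0 -101.7 9.5 128.3 0.4;0 0.171 0 -101.7 9.5 128.3 0.4"

```text
clock: 17.22
position: [0.5722, -0.102, 0.15]
tool_rot: [-1.572, -0.0, -1.548]
force: [-0.5, -0.6, -2.5]
grip_width: 0.0587
```

```bash
python3 -c "
from h import *
from workcell import cams
plan([573,-100,150],-1.546)
w=cams.grab_frame('wrist')[:,:,::-1];c=cams.get_calibration('wrist')
np.save('w11cal.npy',c,allow_pickle=True)
w=np.clip(w.astype(float)*1.3,0,255).astype(np.uint8)
cv2.imwrite('pics/w11.png',w)
d=cams.grab_frame('side')[:,:,::-1]; crop(d,180,140,360,290,4.4,'pics/d8.png')
"
```

```text
t 17.22 pos [ 572.2 -102.   150. ] rpy [-1.572 -0.    -1.548] F [-0.52 -0.63 -2.49] M [-0.022  0.02   0.006] w 58.7
rot [ 0.001 -0.002  0.   ] shift [-2.   0.   0.9]
```

View pics/w11.png

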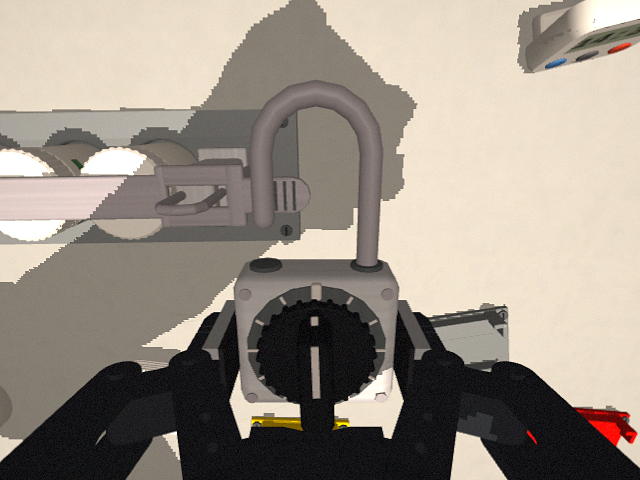

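View pics/d8.png

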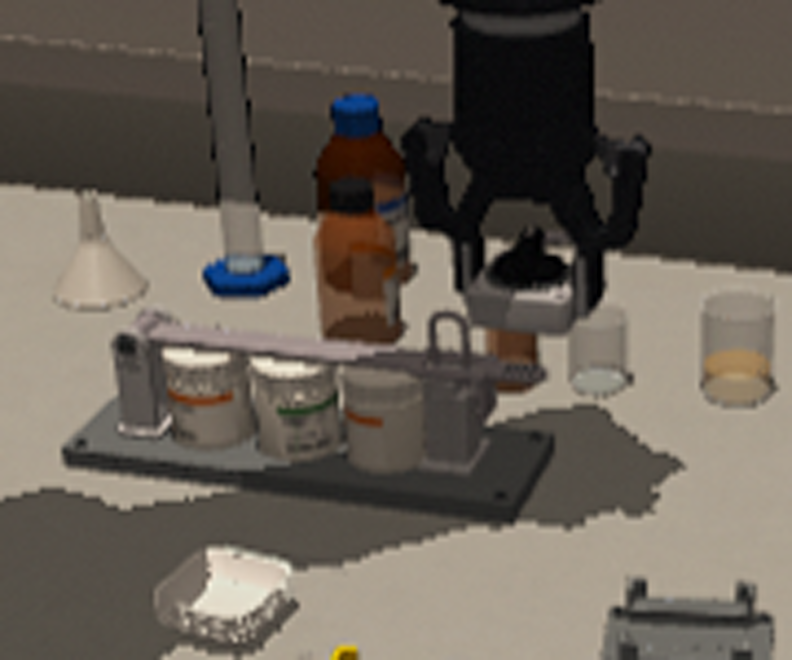

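```bash
python3 -c "
from h import *
w=cv2.imread('pics/w11.png'); crop(w,140,130,320,260,4.4,'pics/w11c.png')
"
```

```text
(no output)
```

View pics/w11c.png

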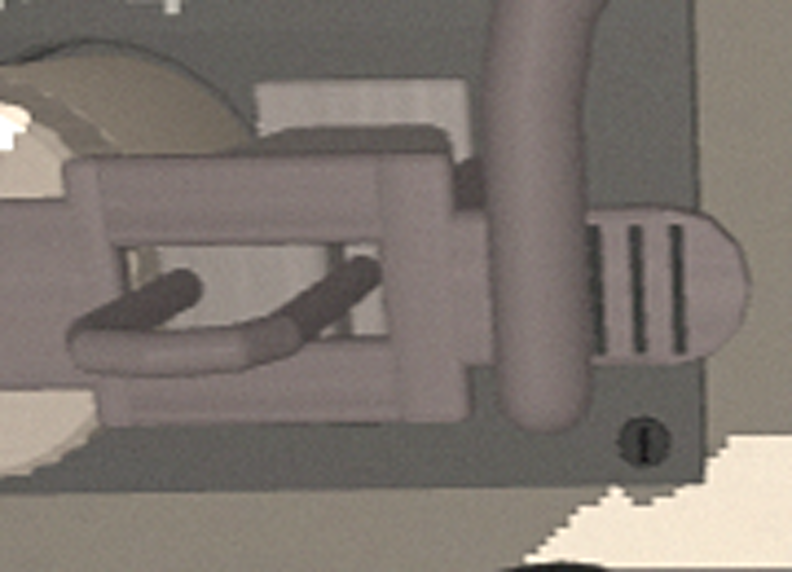

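```bash
python3 -c "
from h import *
from workcell import cams
c=np.load('w11cal.npy',allow_pickle=True).item();D=cams.get_calibration('side');S=cams.get_calibration('scene')
g=lambda x,y,z:(onz(c,140+x/4.4,130+y/4.4,z)*1000).round(1)
print('archtop mid',g(185,352,.1145),'ends',g(72,350,.112),g(300,343,.112))
print('tri side', tri([(c,140+185/4.4,130+352/4.4),(D,180+448/4.4,140+318/4.4)]))
print('slot',g(112,290,.082),g(388,290,.082),g(250,242,.082),g(250,338,.082))
print('tongue end',g(748,287,.082),'tongue sides',g(640,208,.082),g(640,362,.082))
print('bar sides left',g(10,200,.082),g(10,388,.082))
print('toe',g(543,430,.1485),'toe sides',g(497,380,.1485),g(585,380,.1485))
print('legs foot',g(185,285,.082),g(368,268,.082))
print('base right near',g(703,485,.014))
"
```

```text
archtop mid [610.7 -38.5 114.5] ends [610.1 -25.6 112. ] [611.4 -49.9 112. ]
tri side (array([ 0.60981637, -0.03729933,  0.11020215]), [array([ 0.8, -0.2]), array([-0.1, -0. ])])
slot [610.7 -18.3  82. ] [611.4 -52.4  82. ] [617.  -35.8  82. ] [605.  -34.9  82. ]
tongue end [612.7 -96.9  82. ] tongue sides [622.1 -83.6  82. ] [602.9 -83.5  82. ]
bar sides left [621.5  -7.   82. ] [597.9  -4.2  82. ]
toe [612.8 -80.6 148.5] toe sides [617.  -76.8 148.5] [617.2 -84.2 148.5]
legs foot [611.5 -27.4  82. ] [614.1 -50.1  82. ]
base right near [565.2 -88.9  14. ]
```

```bash
python3 -c "
from h import *
from workcell import cams
D=cams.get_calibration('side')
for z in (.135,.138,.141): 
  q=proj(D,[.546,-.070,z]); r=proj(D,[.5445,-.130,z]); print(z,(q-[180,140])*4.4,(r-[180,140])*4.4)
d=cams.grab_frame('side')[:,:,::-1]; crop(d,275,170,335,230,12,'pics/d9.png')
print((proj(D,[.546,-.070,.138])-[275,170])*12,(proj(D,[.546,-.070,.164])-[275,170])*12,(proj(D,[.5445,-.130,.138])-[275,170])*12)
plan([573,-100,150],-1.546)
"
```

```text
0.135 [459.69439032 331.01144499] [559.32634977 344.85946194]
0.138 [459.4731544  326.24049418] [559.23322252 340.03681135]
0.141 [459.25128203 321.45708958] [559.13982868 335.20140681]
[113.10860291 529.74680232] [107.80579904 415.53999505] [385.18151597 567.37312185]
t 17.37 pos [ 572.7 -101.6  150.5] rpy [-1.571  0.    -1.548] F [ 0.49  0.88 -2.95] M [0.019 0.078 0.027] w 58.8
rot [-0.    -0.002 -0.   ] shift [-1.6  0.5  0.4]
```

View pics/d9.png

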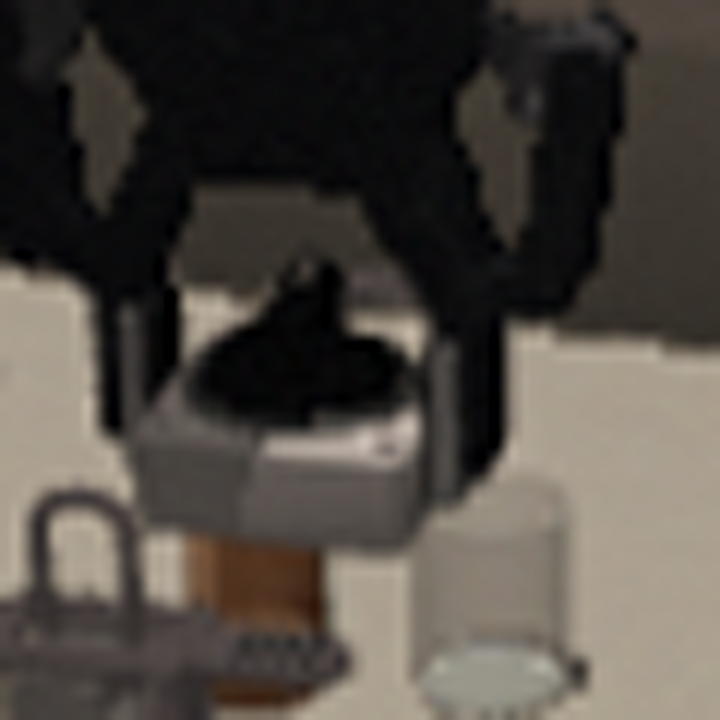

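```bash
python3 -c "
from h import *
from workcell import cams
D=cams.get_calibration('side')
f=lambda p:((proj(D,p)-[275,170])*12).round(0)
print('staple outer top',f([.6107,-.0385,.117]),'obs 80,488')
print('legs at z82', f([.610,-.0275,.082]),f([.6113,-.0485,.082]))
print('tongue end', f([.6125,-.0985,.082]))
"
```

```text
staple outer top [ 85. 478.] obs 80,488
legs at z82 [ 45. 615.] [135. 624.]
tongue end [348. 649.]
```

send_rows:
  series: "0 0 0 0 10 2 0.4;0 0 0 0 22 3.5 0.4;0 0 0 0 34 3.8 0.4;0 0 0 0 44 3.8 0.4;0 0 0 0 50 3.8 0.4;0 0 0 0 53 3.8 0.4;0 0 0 0 53 3.8 0.4;0 0 0 0 53 3.8 0.4;0 0 0 0 53 3.8 0.4"

```text
clock: 18.12
position: [0.5772, -0.1006, 0.0977]
tool_rot: [-1.57, -0.0, -1.547]
force: [-0.2, -0.3, -2.8]
grip_width: 0.059
```

```bash
python3 -c "
from h import *
from workcell import cams
plan([576.5,-58,97],-1.546)
w=cams.grab_frame('wrist')[:,:,::-1];c=cams.get_calibration('wrist')
np.save('w12cal.npy',c,allow_pickle=True)
w=np.clip(w.astype(float)*1.5,0,255).astype(np.uint8)
cv2.imwrite('pics/w12.png',w)
crop(w,100,100,300,280,4,'pics/w12c.png')
d=cams.grab_frame('side')[:,:,::-1]; crop(d,260,160,340,240,9,'pics/d10.png')
"
```

```text
t 18.12 pos [ 577.2 -100.6   97.7] rpy [-1.57  -0.    -1.547] F [-0.22 -0.33 -2.77] M [-0.024  0.056 -0.02 ] w 59.0
rot [-0.001 -0.001  0.   ] shift [-42.6   0.7   0.3]
```

View pics/w12c.png

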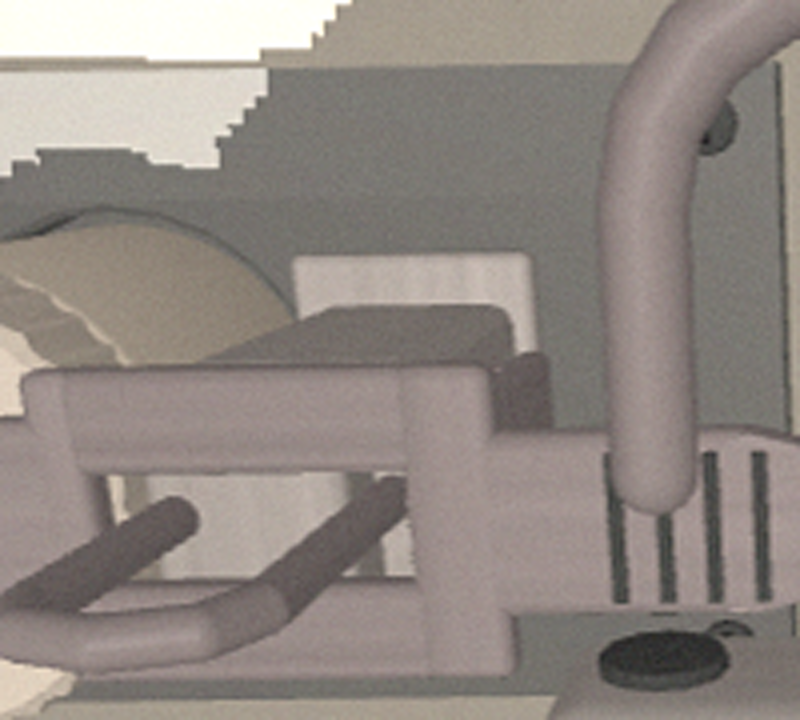

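View pics/d10.png

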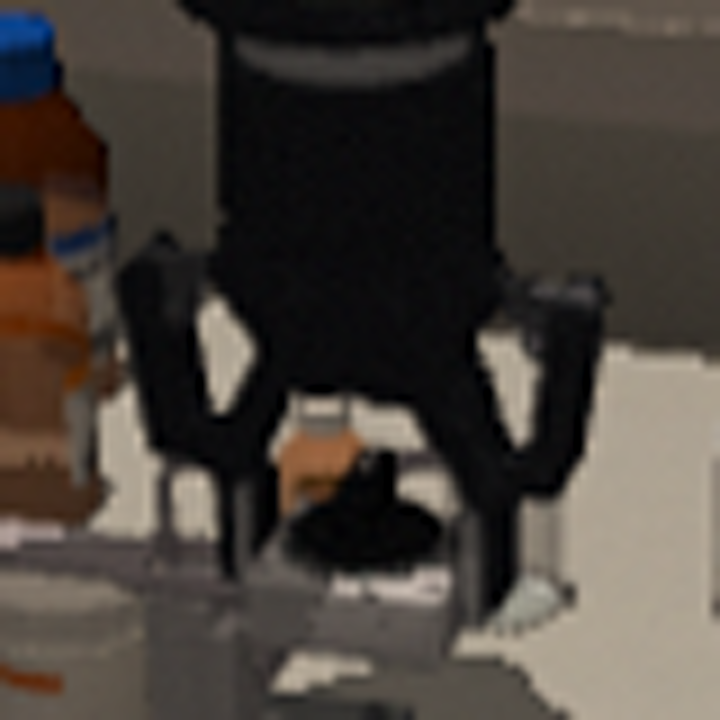

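```bash
python3 -c "
from h import *
c=np.load('w12cal.npy',allow_pickle=True).item()
g=lambda x,y,z:(onz(c,100+x/4,100+y/4,z)*1000).round(1)
for z in (.097,.100,.103): print('toe',g(655,513,z),'sides',g(613,480,z),g(695,480,z),'hole ctr(face)',g(663,660,z))
for z,p in [(.082,(395,485)),(.1145,(150,645)),(.1145,(100,648))]: print('st',g(*p,z))
for z in (.09,.1,.105): 
  q=proj(c,[.6112,-.0485,z]); print(z,(q-100)*4)
print('tongue',g(560,432,.082),g(560,612,.082))
"
```

```text
toe [617.7 -79.3  97. ] sides [620.8 -75.5  97. ] [620.9 -83.1  97. ] hole ctr(face) [603.2 -79.8  97. ]
toe [618.6 -79.8 100. ] sides [621.6 -76.1 100. ] [621.7 -83.4 100. ] hole ctr(face) [604.4 -80.2 100. ]
toe [619.4 -80.2 103. ] sides [622.3 -76.6 103. ] [622.5 -83.7 103. ] hole ctr(face) [605.5 -80.6 103. ]
st [615.8 -50.7  82. ]
st [610.4 -39.9 114.5]
st [610.1 -35.8 114.5]
0.09 [351.29762616 550.5320352 ]
0.1 [315.32956638 582.80791993]
0.105 [295.38576112 600.70592375]
tongue [621.7 -67.8  82. ] [602.4 -67.   82. ]
```

send_rows:
  series: "0 0 0 -4 0 1 0.4;0 0 0 -10 0 1 0.4;0 0 0 -15 0 1 0.4;0 0 0 -19 0 1 0.4;0 0 0 -21 0 1 0.4;0 0 0 -21 0 1 0.4;0 0 0 -21 0 1 0.4"

```text
clock: 18.8
position: [0.5775, -0.0794, 0.0973]
tool_rot: [-1.571, -0.0, -1.547]
force: [-0.5, 0.5, -3.2]
grip_width: 0.0588
```

```bash
python3 -c "
from h import *
from workcell import cams
plan([576.5,-58,97],-1.546)
w=cams.grab_frame('wrist')[:,:,::-1];c=cams.get_calibration('wrist')
np.save('w13cal.npy',c,allow_pickle=True)
w=np.clip(w.astype(float)*1.5,0,255).astype(np.uint8)
crop(w,140,100,340,280,4,'pics/w13c.png')
"
```

```text
t 18.8 pos [577.5 -79.4  97.3] rpy [-1.571 -0.    -1.547] F [-0.54  0.52 -3.24] M [-0.059  0.009 -0.009] w 58.8
rot [-0.    -0.001  0.   ] shift [-21.4   0.3  -0.5]
```

View pics/w13c.png

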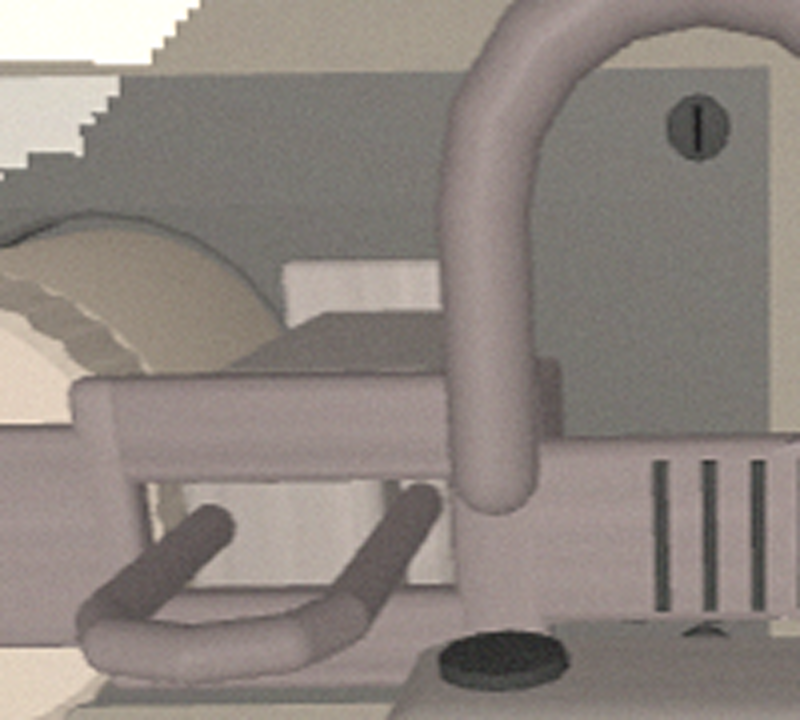

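```bash
python3 -c "
from h import *
c=np.load('w13cal.npy',allow_pickle=True).item()
g=lambda x,y,z:(onz(c,140+x/4,100+y/4,z)*1000).round(1)
print('outer ends',g(80,630,.108),g(372,620,.108),'topmid',g(200,648,.1145), g(200,648,.117))
print('toe',g(497,513,.1))
print(g(145,580,.082),g(455,560,.082))
"
```

```text
outer ends [609.9 -23.9 108. ] [611.4 -49.2 108. ] topmid [611.  -36.5 114.5] [612.  -37.3 117. ]
toe [618.9 -59.1 100. ]
[605.7 -19.8  82. ] [608.6 -52.1  82. ]
```

send_rows:
  series: "0 0 0 -3 0 0 0.4;0 0 0 -8 0 0 0.4;0 0 0 -13 0 0 0.4;0 0 0 -17 0 0 0.4;0 0 0 -20 0 0 0.4;0 0 0 -22 0 0 0.4;0 0 0 -22 0 0 0.4;0 0 0 -22 0 0 0.4"

```text
clock: 19.52
position: [0.5769, -0.0575, 0.0973]
tool_rot: [-1.571, -0.0, -1.547]
force: [0.9, -0.2, -3.5]
grip_width: 0.059
```

```bash
python3 -c "
from h import *
from workcell import cams
plan([576.5,-58,97],-1.546)
w=cams.grab_frame('wrist')[:,:,::-1];c=cams.get_calibration('wrist')
np.save('w14cal.npy',c,allow_pickle=True)
w=np.clip(w.astype(float)*1.5,0,255).astype(np.uint8)
crop(w,180,120,340,280,4.5,'pics/w14c.png')
d=cams.grab_frame('side')[:,:,::-1]; crop(d,260,160,340,240,9,'pics/d11.png')
"
```

```text
t 19.52 pos [576.9 -57.5  97.3] rpy [-1.571 -0.    -1.547] F [ 0.86 -0.2  -3.53] M [ 0.046  0.11  -0.006] w 59.0
rot [ 0.    -0.001  0.   ] shift [ 0.5  0.3 -0.5]
```

View pics/w14c.png

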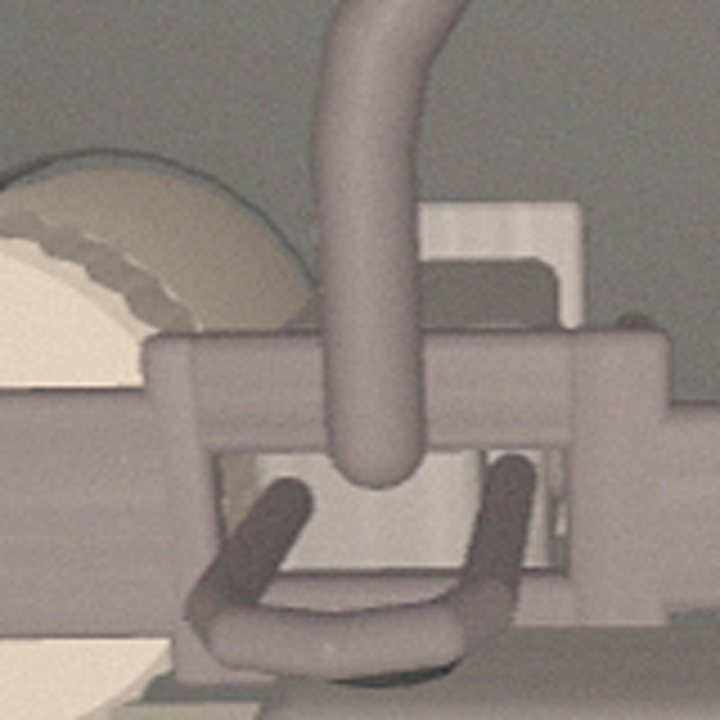

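View pics/d11.png

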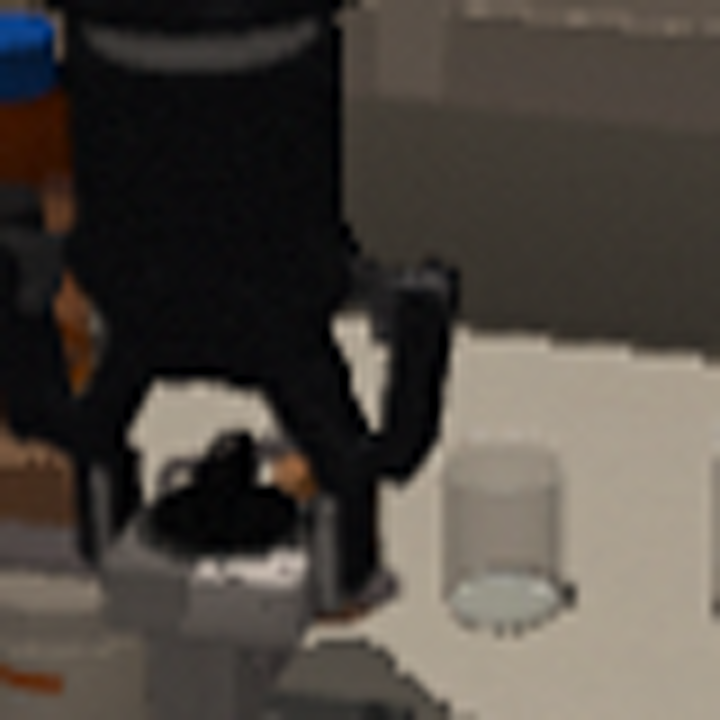

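send_rows:
  series: "0 0 0 0 0 -3 0.4;0 0 0 0 0 -7 0.4;0 0 0 0 0 -11 0.4;0 0 0 0 0 -15 0.4;0 0 0 0 0 -18 0.4;0 0 0 0 0 -20 0.4;0 0 0 0 0 -20 0.4;0 0 0 0 0 -20 0.4"

```text
clock: 20.28
position: [0.557, -0.0579, 0.0974]
tool_rot: [-1.571, 0.0, -1.547]
force: [0.1, -0.0, -2.7]
grip_width: 0.0586
```

```bash
python3 -c "
from h import *
from workcell import cams
plan([557,-57.5,97],-1.546)
w=cams.grab_frame('wrist')[:,:,::-1];c=cams.get_calibration('wrist')
np.save('w15cal.npy',c,allow_pickle=True)
w=np.clip(w.astype(float)*1.5,0,255).astype(np.uint8)
cv2.imwrite('pics/w15.png',w)
crop(w,180,100,400,280,3.6,'pics/w15c.png')
d=cams.grab_frame('side')[:,:,::-1]; crop(d,240,160,320,240,9,'pics/d12.png')
cv2.imwrite('pics/s12.png',cams.grab_frame('scene')[:,:,::-1])
"
```

```text
t 20.28 pos [557.  -57.9  97.4] rpy [-1.571  0.    -1.547] F [ 0.09 -0.   -2.73] M [ 0.013  0.07  -0.015] w 58.6
rot [-0.    -0.001 -0.   ] shift [-0.4  0.4 -0. ]
```

View pics/w15c.png

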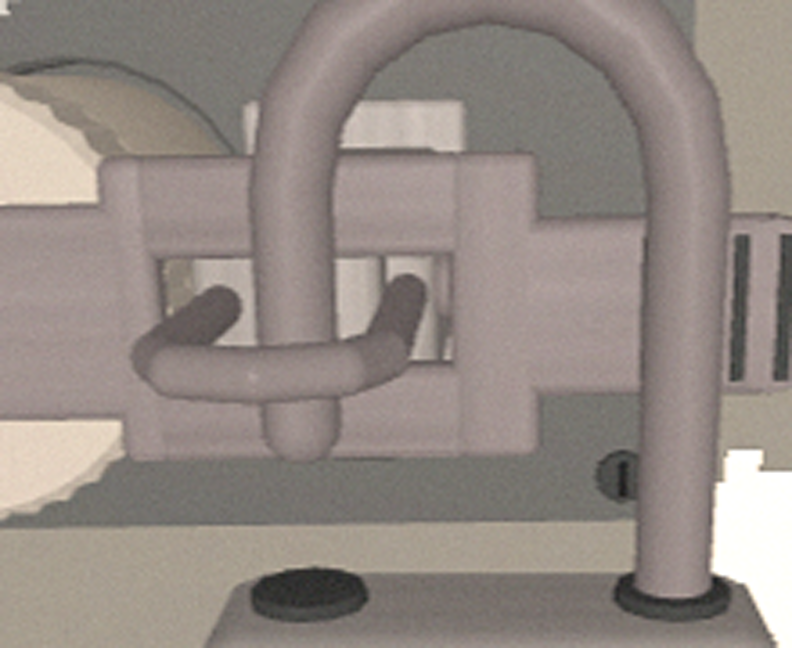

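View pics/d12.png

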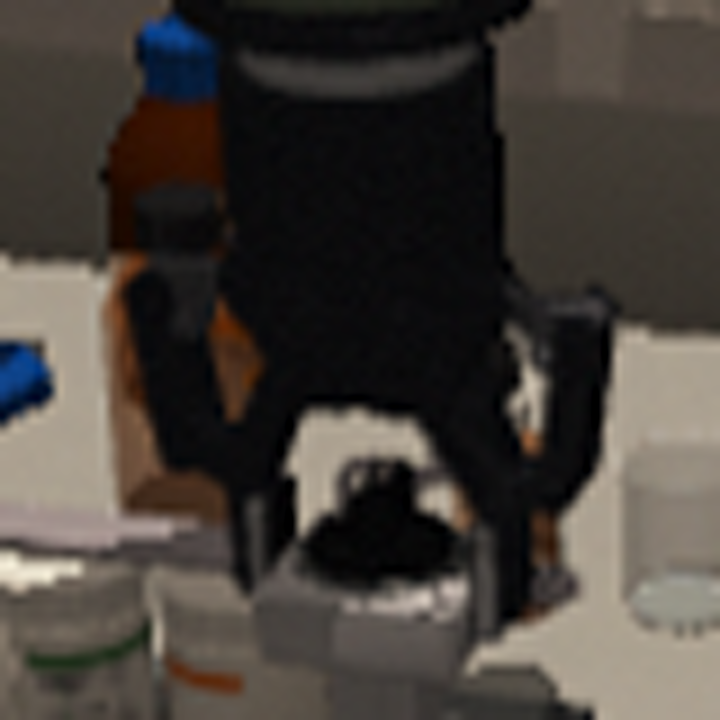

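View pics/s12.png

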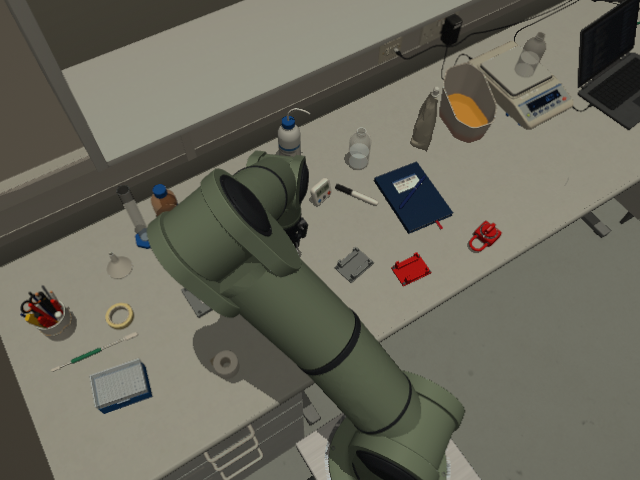

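send_rows:
  series: "0 0 0 0 0 -2 0.4;0 0 0 0 0 -4 0.4;0 0 0 0 0 -6 0.4;0 0 0 0 0 -6 0.4;0 0 0 0 0 -6 0.4;0 0 0 0 0 -6 0.4"

```text
clock: 20.93
position: [0.551, -0.0581, 0.0973]
tool_rot: [-1.571, 0.0, -1.547]
force: [-0.1, 0.4, -3.5]
grip_width: 0.0587
```

```bash
python3 -c "
from h import *
from workcell import cams
plan([551,-57.5,97],-1.546)
w=cams.grab_frame('wrist')[:,:,::-1]
w=np.clip(w.astype(float)*1.5,0,255).astype(np.uint8)
cv2.imwrite('pics/w16.png',w)
d=cams.grab_frame('side')[:,:,::-1]; crop(d,170,150,370,290,4,'pics/d13.png')
"
```

```text
t 20.93 pos [551.  -58.1  97.3] rpy [-1.571  0.    -1.547] F [-0.06  0.45 -3.46] M [ 0.014  0.062 -0.024] w 58.7
rot [-0.    -0.001 -0.   ] shift [-0.6  0.3 -0. ]
```

View pics/w16.png

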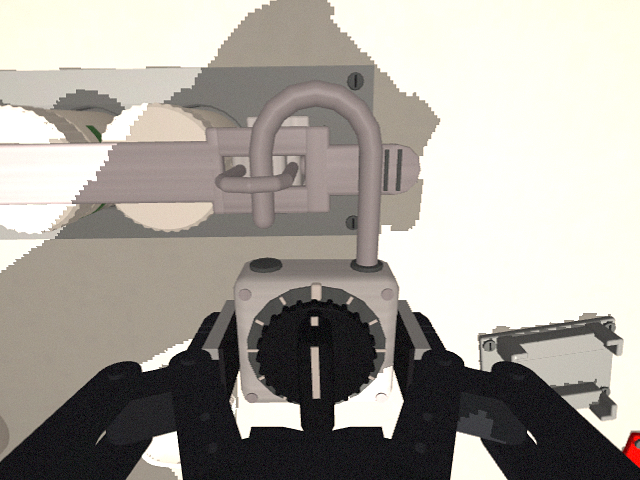

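View pics/d13.png

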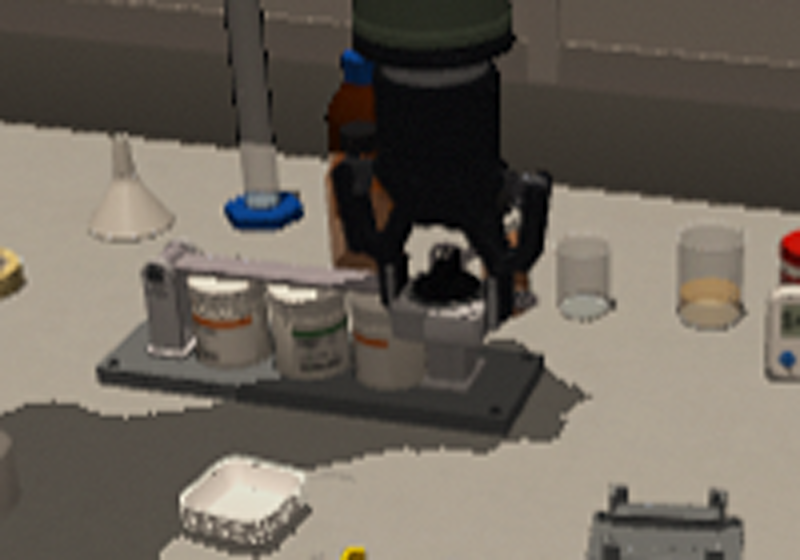

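The wrist picture shows the free leg running under the arch, with the toe at about (263,222) in front of the staple and the arch from (218,180) to (297,180). The body is in front, dial up. The side picture shows the pots upright, the bar shut, and the beakers and boats unmoved. The wrist force is only the lock's weight.

```bash
python3 -c "
from workcell import bot
print(bot.job_done())"
```

```text
the job is handed in; nothing more can be done
None
```

The job is done and handed in at about 21 s on the robot's clock, with the open lock held through the staple in the gripper.

- **Keeper bar:** I pressed it shut with the tool at stop height, pushing 34 N on the tongue. It stayed down after I let go.
- **Dial and shackle:** I turned the dial about 0.82 rad clockwise to the index mark, and the shackle sprang about 6 mm. I pulled it to its stop, at about 22 N. The pictures put it at roughly 20 mm of travel, with a gap of about 15 mm at the toe.
- **Lock through the staple:** I lifted the lock, passed the staple into the gap from the right, and drew the free end through from behind. It is held dial up with the body in front.

**Last checks:** the wrist picture shows the toe in front of the staple, about 16 mm past its plane by my estimate. The wrist force is about 3.5 N downward, which is only the lock's weight, so it is not resting on the rack. In the last side picture the pots are upright, and the boats and beakers look where they were.

**What disagreed:** the side camera put the lock about 4 mm higher than the wrist camera did. I held the lock slightly lower to stay within the staple hole in either case. The exact height in the hole was not confirmed beyond there being no contact.

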